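Load the cell tester and hold its load key at the third click

ROBOT

A 7-joint arm with a two-finger parallel gripper is mounted at the origin on the work surface. World frame = base frame: x ahead of the robot, y to its left, z up, the work surface at z = 0. Lengths are in mm, angles in rad, forces in N, time in s.
With the tool pointing down it reaches from about 400 to 875 mm from the base axis. Payload 4.4 kg.
Tool frame: the origin (TCP) lies between the finger pads; the fingertips stand 17 mm ahead of it and the grasp point (between the pads) lies 2 mm behind it (env.tcp_to_tips is the distance from the TCP to the fingertips, in mm); z points along the fingers, x is the direction in which the jaws open and shut, and the axes are right-handed (so a half turn about z gives the same grasp; the last joint's range is limited). The gripper opens to 85 mm and grips with 20 to 120 N. Pads are 22 mm wide; open, the fingers measure 114 mm over their backs; the gripper's body (76 mm by 85 mm) begins 54 mm behind the grasp point. The pads swing forward as they close: fully open they stand 13 mm farther back than shut.
Start: joints at [-1.202, 0.628, 0.038, 1.517, -0.027, 0.996, -0.02], TCP at [273.778, 589.545, 248.313] pointing down, gripper open.
Joint ranges: [-3.06, 3.06], [-0.37, 2.12], [-1.25, 1.32], [0.18, 2.47], [-1.1, 4.24], [0.23, 1.98], [-2.94, 2.94]. Speed limits (rad/s): [2.57, 2.57, 3.14, 3.14, 3.14, 3.14, 3.14].

INTERFACE

Orientations are given as a unit quaternion [x, y, z, w].
In Python, from station import read_state, imaging, env, models gives the robot as it stands.
- The arm moves only by the tool drive_tool, never from a script. Its arguments are lists of equal length, an entry for each row: "travel": the shift along the world's x, y, z in m, a list of three; "twist": the turn about the world's z in rad; "jaw": the opening in per cent of the stroke, from 0 (shut) to 100 (fully open). In form: {"travel": [[tx, ty, tz], ...], "twist": [twist, ...], "jaw": [jaw, ...]}. A call has 1 to 20 rows; each row is the pose to reach, as a shift and turn from the pose commanded when the call began; what a row does not reach only later rows make up. A row lasts 1/12 s, in which the tool goes at most 41.7 mm and 7.16 degrees, less where a joint would pass 70% of its speed; a pose out of reach is approached as far as the arm can. A call with a gripper value outside its range is refused whole. The fingers move at their own pace and stop on an object; "squeeze" is the grip in N (left out, the last holds). Time passes only in rows, so rows that repeat a pose let the fingers close. It gives the time, the measured TCP pose, the force and the opening at its end, in the units of the state.
- read_state(): the state, without advancing time (a new reading comes with each control period).
- imaging.capture(name): name is "scene" or "top" or "wrist"; returns a dict with "img" (384x512x3 uint8, red, green, blue), "fx", "fy", "cx", "cy" (pixels), "rvec" (rotation vector, rad) and "tvec" (3), from world to camera coordinates, as OpenCV has them. Camera axes: x right, y down, z forward; pixel columns grow to the right and rows downward; lengths in mm; the calibration is good to about 2 mm. The wrist camera is an equidistant fisheye: a pixel r from the principal point sees the ray r / f radians off the axis. A picture is of the moment at which its call begins. There is no depth.
- env.close_job(): hands the job in, once; it reports no verdict.
Trained networks look in a picture, given as the dict that the camera call returned (one of the last four; its "shot" number tells which), for a name from the list of things; names that differ only in an ending like _2 or _b are one class to them, and where a whole thing is asked for, a point or a joint stands for the part that bears it (a point fixed in the world has none). Each returns a list of dicts, best first, with "score" (0 to 1); they miss things now and then, are a little off and sometimes report something else, mostly with a low value. They report only what shows in the picture. A call takes as long as a camera call.
- models.look_for(thing, picture): "position" ([column, row] in pixels, amid what is visible of it).
The state is a dict: "time": time; "joints": joint angles; "joint_vel": joint speeds; "joint_torque": joint torques, N m; "tcp_pos": TCP position; "orientation": TCP orientation; "wrist_force": force on the tool from outside, world axes, zero at the start; "wrist_torque": the same for the moment, N m; "opening": finger opening in mm.
Only numpy, scipy, OpenCV 4.12 (cv2) and the standard library are available. Lean on these libraries where they do the work, as an engineer would, in place of code of your own. Each camera call takes 0.05 s, during which the arm holds its last target.

TASK

Stand the three loose green battery cells upright in the battery tester, one fully home in each of its three wells, and let go of them. Then, with all three loaded, press the tester's orange sprung key down past its first two clicks to the third one, at the bottom of its travel, and hold it there with the gripper against its spring: finish while still holding it down. Leave the remotes, the coaster and the torch where they are.

Things in the scene. Friction and masses are not known exactly. Their poses are not given: they have to be found in the camera images.
- tester: Fixed battery tester: white block 85 (x) by 175 (y) by 34 mm high with three wells in a row; at its +y end a grey housing 70 (x) by 58 (y) by 98 mm high, the orange key sticking out of its +y end. Origin on the cabinet top; y along the row towards the key, z up. Block y -135 to 40, housing y 40 to 98 mm. Wells at x 0, y -100, -52, -4 mm.
- well0 (a point): centre of the floor of a round well, 20 mm above the cabinet top; well 32 mm in diameter, chamfered, 14 mm deep, rim 34 mm above the cabinet top. A cell stands upright in it. The wells lie in one row along the tester's y, 48 mm apart; this is the one farthest from the housing.
- well1 (a point): centre of the floor of a round well, 20 mm above the cabinet top; well 32 mm in diameter, chamfered, 14 mm deep, rim 34 mm above the cabinet top. A cell stands upright in it. The wells lie in one row along the tester's y, 48 mm apart; this is the middle one.
- well2 (a point): centre of the floor of a round well, 20 mm above the cabinet top; well 32 mm in diameter, chamfered, 14 mm deep, rim 34 mm above the cabinet top. A cell stands upright in it. The wells lie in one row along the tester's y, 48 mm apart; this is the one nearest the housing.
- load_key (a joint): Angle of the orange spring-return key, rad: 0 at rest (25 deg above level), grows as its outer end is pressed down, hard stop 0.87 (25 deg below level). Clicks at about 0.20, 0.45, 0.70; third step: 0.75 up to the stop. Springs back to 0 if let go. Pressing on the pad takes about 3.5 N at first, 8 to 9 N at the bottom, 2 to 3 N more over each click.
- key_pad (a point): Middle of the top face of the key's square pad (36 by 36 mm, 10 mm thick), 66 mm out from the key's axis; moves with the key. At rest about 102 mm above the cabinet top, at the hard stop about 47 mm. At rest it is 40 mm clear of the housing; nothing above or below it. Press it straight down with closed fingertips.
- key_axis (a point): Point on the level hinge axis of the key, inside the housing, 70 mm above the cabinet top. The axis runs along the tester's x.
- cell_a: C-size battery cell, a smooth upright cylinder 26 mm in diameter and 48 mm tall (plus a 2 mm button on top), green with a white band, 50 to 90 g, standing loose, button end up. Origin: centre of its underside; z up along the cell.
- cell_b: C-size battery cell, a smooth upright cylinder 26 mm in diameter and 48 mm tall (plus a 2 mm button on top), green with a white band, 50 to 90 g, standing loose, button end up. Origin: centre of its underside; z up along the cell.
- cell_c: C-size battery cell, a smooth upright cylinder 26 mm in diameter and 48 mm tall (plus a 2 mm button on top), green with a white band, 50 to 90 g, standing loose, button end up. Origin: centre of its underside; z up along the cell.
- caddy: Black remote caddy, fixed, 100 (x) by 62 (y) by 90 mm high, three slots. Origin: centre of its underside. Bystander.
- remote0: Grey remote standing in the caddy, 20 by 46 by 165 mm tall. Origin: centre of its lower end. Bystander: leave it.
- remote1: Second grey remote standing in the caddy, same size. Bystander: leave it.
- coaster: White round ceramic coaster, 96 mm in diameter, 8 mm thick, lying flat. Origin: centre of its underside. Bystander: leave it.
- torch: Chrome torch lying along its x axis, 130 mm long, head 40 mm in diameter at +x. Origin: under its middle. Bystander: leave it.

How it is judged (in metres and radians):
On the way, in this order (a step that is already met when the one before it is completed fails the run):
1. all three cells stand fully home, one in each well, released, with the key still up (((horizontal distance between cell_a and well0 below 0.005 m and z of cell_a in the frame of well0 below 0.004 m) or (horizontal distance between cell_a and well1 below 0.005 m and z of cell_a in the frame of well1 below 0.004 m) or (horizontal distance between cell_a and well2 below 0.005 m and z of cell_a in the frame of well2 below 0.004 m)) and angle between each of cell_a, cell_b, cell_c's own z axis and vertical below 0.15 rad and linear speed of each of cell_a, cell_b, cell_c below 0.03 m/s and contact force between each of cell_a, cell_b, cell_c and the fingers below 0.2 N and ((horizontal distance between cell_b and well0 below 0.005 m and z of cell_b in the frame of well0 below 0.004 m) or (horizontal distance between cell_b and well1 below 0.005 m and z of cell_b in the frame of well1 below 0.004 m) or (horizontal distance between cell_b and well2 below 0.005 m and z of cell_b in the frame of well2 below 0.004 m)) and ((horizontal distance between cell_c and well0 below 0.005 m and z of cell_c in the frame of well0 below 0.004 m) or (horizontal distance between cell_c and well1 below 0.005 m and z of cell_c in the frame of well1 below 0.004 m) or (horizontal distance between cell_c and well2 below 0.005 m and z of cell_c in the frame of well2 below 0.004 m)) and value of joint load_key below 0.1 rad), for 0.2 s.
2. the key is pressed to its third click and held there by the fingers for a second, the cells still in their wells (((horizontal distance between cell_a and well0 below 0.005 m and z of cell_a in the frame of well0 below 0.004 m) or (horizontal distance between cell_a and well1 below 0.005 m and z of cell_a in the frame of well1 below 0.004 m) or (horizontal distance between cell_a and well2 below 0.005 m and z of cell_a in the frame of well2 below 0.004 m)) and angle between each of cell_a, cell_b, cell_c's own z axis and vertical below 0.15 rad and linear speed of each of cell_a, cell_b, cell_c below 0.03 m/s and contact force between each of cell_a, cell_b, cell_c and the fingers below 0.2 N and ((horizontal distance between cell_b and well0 below 0.005 m and z of cell_b in the frame of well0 below 0.004 m) or (horizontal distance between cell_b and well1 below 0.005 m and z of cell_b in the frame of well1 below 0.004 m) or (horizontal distance between cell_b and well2 below 0.005 m and z of cell_b in the frame of well2 below 0.004 m)) and ((horizontal distance between cell_c and well0 below 0.005 m and z of cell_c in the frame of well0 below 0.004 m) or (horizontal distance between cell_c and well1 below 0.005 m and z of cell_c in the frame of well1 below 0.004 m) or (horizontal distance between cell_c and well2 below 0.005 m and z of cell_c in the frame of well2 below 0.004 m)) and value of joint load_key above 0.75 rad and contact force between load_key and the fingers above 1.5 N), for 1 s.
At the end, for the whole second after the job is handed in: Cells upright (within 0.15 rad), one per well, within 5 mm of its centre and 4 mm of its floor, at rest, not touched; fingers press the key with over 1.5 N and hold it at 0.75 rad or more (third click); remotes, coaster, torch within 30 mm of their starts (all of step 2 and distance of each of remote0, remote1, coaster, torch from where it was at the start of the episode below 0.03 m); the arm keeps its last pose, push and grip.
It fails at once if the first remote is disturbed (moved more than 30 mm) (distance of remote0 from where it was at the start of the episode above 0.03 m).
It fails at once if the second remote is disturbed (moved more than 30 mm) (distance of remote1 from where it was at the start of the episode above 0.03 m).
It fails at once if the coaster is disturbed (moved more than 30 mm) (distance of coaster from where it was at the start of the episode above 0.03 m).
It fails at once if the torch is disturbed (moved more than 30 mm) (distance of torch from where it was at the start of the episode above 0.03 m).
It also fails if it takes over 72 s, if anything falls off the work surface, if the arm or the gripper's body presses on something with over 40 N, if the wrist force passes 120 N, or if a joint passes its speed limit or range.

## Working session

There is one attempt and no reset: what is moved stays moved. The work goes in short steps, Python scripts to look and compute and a tool call to move; the robot and the scene stay as the last step left them, time stands still between calls to the robot, and variables do not carry over. Pictures are saved under pics/ and viewed, and the job is handed in when it is done.

Besides the shell and the picture viewer there is one more tool, called after "Call:" as name(argument=value, ...) on one line, values as JSON. drive_tool: Moves the arm, as the interface text tells. Its arguments: {"type":"object","properties":{"travel":{"type":"array","items":{"type":"array","items":{"type":"number"}}},"twist":{"type":"array","items":{"type":"number"}},"jaw":{"type":"array","items":{"type":"number"}},"squeeze":{"type":"number"}},"required":["travel","twist","jaw"]}

```bash
mkdir -p pics; ls; python3 - <<'E'
from station import read_state, imaging, env, models
import cv2, numpy as np, json
print(read_state()); print(env.tcp_to_tips)
for n in ["scene","top","wrist"]:
    p=imaging.capture(n)
    cv2.imwrite(f"pics/{n}0.png",p["img"][:,:,::-1])
    print(n,{k:np.round(v,4).tolist() if not isinstance(v,(str,)) else v for k,v in p.items() if k!="img"})
    for t in ["cell_a","tester","key_pad","load_key","coaster","torch","caddy","remote0"]:
        print(t,[(np.round(d["position"]).tolist(),round(d["score"],2)) for d in models.look_for(t,p)])
E
```

```text
pics
{'time': 0.0, 'joints': array([-1.20182954,  0.62934063,  0.03844878,  1.51837017, -0.02703807,
        0.99628991, -0.02000084]), 'joint_vel': array([-0.00163788, -0.00016921,  0.0019646 ,  0.00076013,  0.00155528,
        0.00051714,  0.00260189]), 'joint_torque': array([-1.38561732e-03, -5.63393712e+01,  1.22597516e+00, -1.93444902e+01,
        1.11124539e-02,  1.06190558e-02, -4.02865837e-06]), 'tcp_pos': array([273.49760467, 589.00850859, 247.39203987]), 'orientation': array([ 8.42977528e-01,  5.37947948e-01, -7.97590541e-04,  5.07084428e-04]), 'wrist_force': array([-0.16738489, -0.2078144 , -0.48083343]), 'wrist_torque': array([0.01190591, 0.00152407, 0.05663376]), 'opening': 85.78294407641394}
17.0
scene {'fx': 385.8559, 'fy': 385.8559, 'cx': 250.6404, 'cy': 192.0236, 'rvec': [2.3866, 1.0415, -0.3126], 'tvec': [-406.9913, -239.0159, 1487.4788], 'shot': 1}
cell_a [([161.0, 252.0], 0.57), ([133.0, 289.0], 0.49)]
tester [([251.0, 197.0], 0.54)]
key_pad [([270.0, 161.0], 0.74)]
load_key [([269.0, 162.0], 0.59)]
coaster [([312.0, 121.0], 0.81)]
torch [([259.0, 280.0], 0.55)]
c
[... 293 characters left out ...]
 ([131.0, 182.0], 0.41), ([364.0, 216.0], 0.4)]
tester [([262.0, 206.0], 0.69)]
key_pad [([220.0, 217.0], 0.68), ([120.0, 172.0], 0.35)]
load_key [([218.0, 216.0], 0.6)]
coaster [([138.0, 240.0], 0.87), ([260.0, 206.0], 0.28)]
torch []
caddy [([132.0, 185.0], 0.96), ([265.0, 208.0], 0.55), ([219.0, 215.0], 0.49)]
remote0 [([119.0, 172.0], 0.81), ([120.0, 191.0], 0.68)]
wrist {'fx': 297.3186, 'fy': 297.3186, 'cx': 253.1098, 'cy': 194.5595, 'rvec': [-2.4346, -1.5541, -0.2246], 'tvec': [-649.8515, -38.6152, 380.4302], 'shot': 3}
cell_a []
tester [([102.0, 370.0], 0.84)]
key_pad [([96.0, 380.0], 0.57)]
load_key [([97.0, 382.0], 0.62)]
coaster [([240.0, 276.0], 0.84)]
torch []
caddy []
remote0 []
```

```bash
python3 - <<'E'
import cv2
for n in ["scene","top"]:
    i=cv2.imread(f"pics/{n}0.png"); 
    cv2.imwrite(f"pics/{n}0b.png",cv2.resize(i[100:320,90:410],None,fx=2.5,fy=2.5,interpolation=cv2.INTER_CUBIC))
E
```

```text
(no output)
```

View pics/scene0b.png

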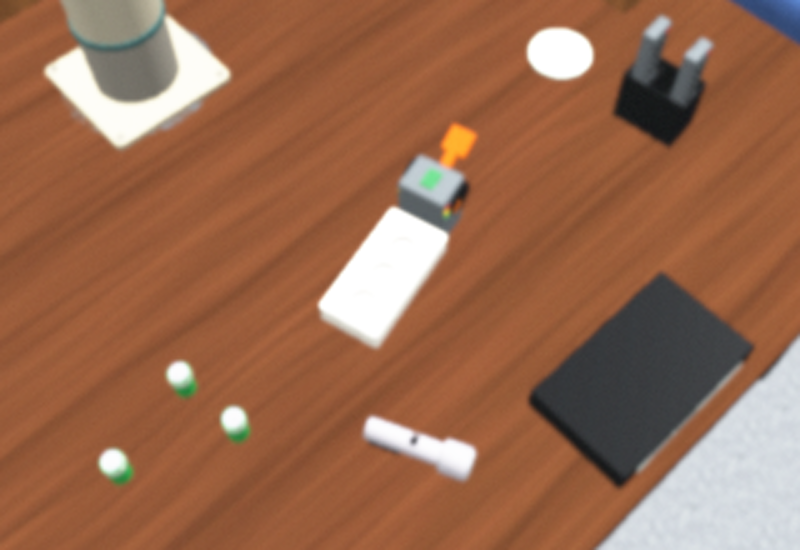

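View pics/top0b.png

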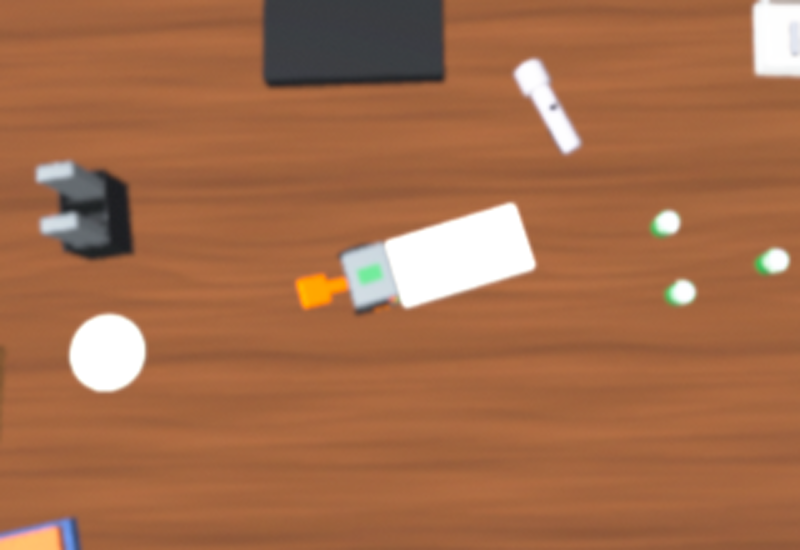

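View pics/wrist0.png

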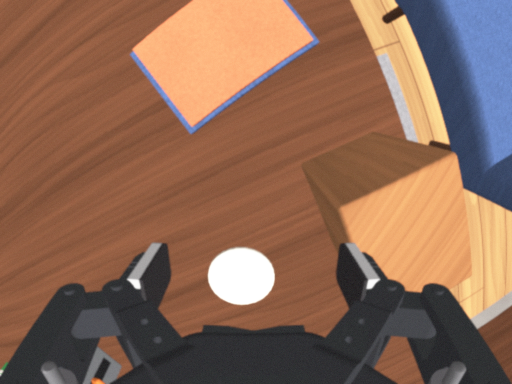

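```bash
cat > h.py <<'E'
import numpy as np, cv2
from station import read_state, imaging, env, models
def K(p): return np.array([[p["fx"],0,p["cx"]],[0,p["fy"],p["cy"]],[0,0,1.]])
def ray(p,uv,fish=False):
    R=cv2.Rodrigues(np.array(p["rvec"],float))[0]; t=np.array(p["tvec"],float)
    u=(uv[0]-p["cx"])/p["fx"]; v=(uv[1]-p["cy"])/p["fy"]
    if fish:
        r=np.hypot(u,v); d=np.array([np.sin(r)*u/max(r,1e-9),np.sin(r)*v/max(r,1e-9),np.cos(r)])
    else: d=np.array([u,v,1.])
    return -R.T@t, R.T@d
def atz(p,uv,z,fish=False):
    c,d=ray(p,uv,fish); return c+d*(z-c[2])/d[2]
def proj(p,X,fish=False):
    R=cv2.Rodrigues(np.array(p["rvec"],float))[0]; q=R@np.array(X,float)+np.array(p["tvec"])
    if fish:
        r=np.hypot(q[0],q[1]); th=np.arctan2(r,q[2]); return np.array([p["cx"]+p["fx"]*th*q[0]/r,p["cy"]+p["fy"]*th*q[1]/r])
    return np.array([p["cx"]+p["fx"]*q[0]/q[2],p["cy"]+p["fy"]*q[1]/q[2]])
E
python3 - <<'E'
from h import *
p=imaging.capture("top"); s=imaging.capture("scene")
print("cam",np.round(ray(p,(0,0))[0]),np.round(ray(s,(0,0))[0]))
print("base px",proj(p,[0,0,0]),proj(s,[0,0,0]))
c=lambda a:(a[0]/2.5+90-.3,a[1]/2.5+100-.3)
for a in [(667,222),(682,292),(774,261)]: print("cell top",np.round(atz(p,c(a),50),1))
for a in [(181,372),(234,416),(114,460)]: print("cell scene",np.round(atz(s,c(a),50),1))
C=[atz(p,c(a),34) for a in [(385,240),(515,203),(535,268),(405,307)]]
print(np.round(C,1)); 
S=[atz(s,c(a),34) for a in [(391,208),(448,240),(376,340),(321,305)]]; print(np.round(S,1))
for n,a,z in [("coaster",(107,352),8),("torch",(548,107),20),("caddy",(96,215),90),("pad",(314,291),102)]: print(n,np.round(atz(p,c(a),z)))
E
```

```text
cam [ 358.   50. 1205.] [1018. -378. 1121.]
base px [288.27103803 371.20100142] [145.0657772  130.02226908]
cell top [ 561.3 -237.5   50. ]
cell top [ 470.4 -250.1   50. ]
cell top [ 507.1 -369.1   50. ]
cell scene [ 476.2 -249.5   50. ]
cell scene [ 564.6 -236.8   50. ]
cell scene [ 513.5 -370.2   50. ]
[[550.2 128.1  34. ]
 [595.  -44.5  34. ]
 [508.  -67.   34. ]
 [461.3 103.4  34. ]]
[[464.4 104.2  34. ]
 [554.  125.   34. ]
 [598.5 -43.5  34. ]
 [513.8 -61.9  34. ]]
coaster [413. 503.   8.]
torch [730. -96.  20.]
caddy [583. 493.  90.]
pad [478. 212. 102.]
```

```bash
python3 - <<'E'
from h import *
from scipy.spatial.transform import Rotation as Ro
p=imaging.capture("wrist"); st=read_state()
R=Ro.from_quat(st["orientation"]); c,d=ray(p,(p["cx"],p["cy"]),True)
print("cam in tool",R.inv().apply(c-st["tcp_pos"]),"axis",R.inv().apply(d), "toolx",R.apply([1,0,0]))
E
```

```text
cam in tool [   0.41774847  -71.54972418 -126.30201166] axis [-0.00146153  0.28546499  0.95838802] toolx [ 4.21255656e-01  9.06941934e-01 -2.21794761e-05]
```

Call:
drive_tool(travel=[[0.015,-0.035,0.01],[0.034,-0.07,0.02],[0.053,-0.105,0.03],[0.072,-0.14,0.04],[0.091,-0.175,0.05],[0.11,-0.21,0.05],[0.13,-0.245,0.05],[0.15,-0.28,0.05],[0.17,-0.315,0.05],[0.19,-0.35,0.05],[0.21,-0.385,0.05],[0.225,-0.42,0.05],[0.235,-0.46,0.05],[0.245,-0.495,0.05],[0.25,-0.53,0.05],[0.25,-0.56,0.05],[0.25,-0.57,0.05],[0.25,-0.57,0.05]], twist=[-0.1,-0.2,-0.3,-0.4,-0.5,-0.6,-0.7,-0.8,-0.88,-0.88,-0.88,-0.88,-0.88,-0.88,-0.88,-0.88,-0.88,-0.88], jaw=[60,60,60,60,60,60,60,60,60,60,60,60,60,60,60,60,60,60], squeeze=30)

```text
time: 3.0
tcp_pos: [523.7, 15.9, 298.6]
orientation: [0.992, 0.125, 0.0, 0.001]
wrist_force: [-0.4, 0.4, 0.8]
opening: 51.2
```

```bash
python3 - <<'E'
from h import *
p=imaging.capture("wrist"); cv2.imwrite("pics/w1.png",cv2.resize(p["img"][:,:,::-1],None,fx=1.5,fy=1.5)); print(read_state()["tcp_pos"],read_state()["orientation"],read_state()["time"])
for t in ["cell_a","tester","key_pad"]: print(t,[(np.round(d["position"]).tolist(),round(d["score"],2)) for d in models.look_for(t,p)])
import pickle; pickle.dump(p,open("w1.pkl","wb"))
E
```

```text
[523.76888347  18.92766017 298.46902128] [ 9.91983020e-01  1.26370896e-01  1.33543089e-04 -2.57055772e-04] 3.05
cell_a [([238.0, 313.0], 0.76)]
tester [([260.0, 119.0], 0.91)]
key_pad [([256.0, 18.0], 0.72)]
```

View pics/w1.png

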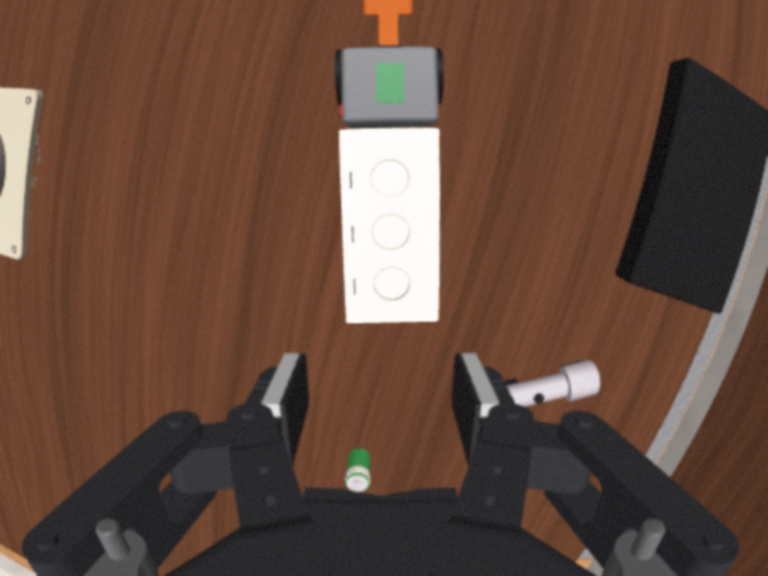

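```bash
python3 - <<'E'
from h import *
import pickle
p=imaging.capture("wrist"); print(read_state()["tcp_pos"],read_state()["orientation"],read_state()["time"])
pickle.dump(p,open("w2.pkl","wb"))
c=p["img"][60:230,210:310,::-1]; g=cv2.resize(c,None,fx=3.5,fy=3.5,interpolation=cv2.INTER_CUBIC)
l=np.clip((g.astype(float)-190)*3.5,0,255).astype(np.uint8)
cv2.imwrite("pics/w2.png",np.hstack([g,l]))
E
```

```text
[523.78118037  21.93483122 298.19777266] [ 9.91591138e-01  1.29409089e-01 -2.89094611e-05 -5.49896268e-04] 3.25
```

View pics/w2.png

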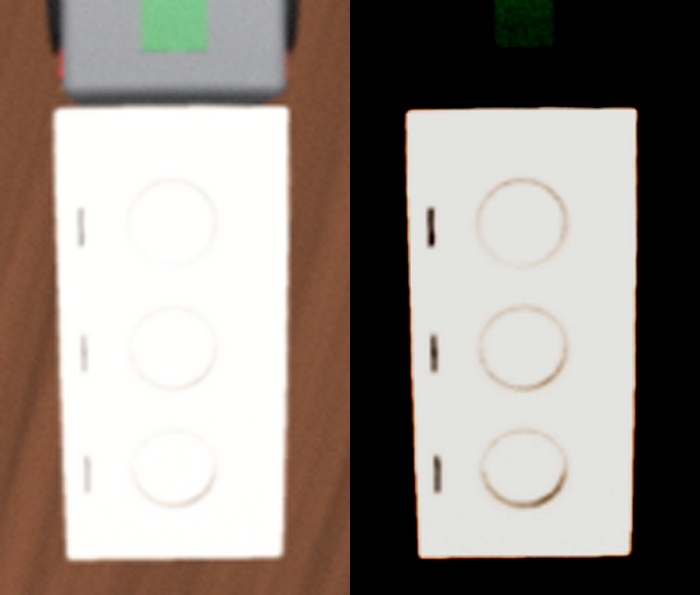

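```bash
python3 - <<'E'
from h import *
import pickle
p=pickle.load(open("w2.pkl","rb"))
f=lambda a:((a[0]+.5)/3.5-.5+210,(a[1]+.5)/3.5-.5+60)
for a in [(173,468),(174,348),(172,223)]: print(np.round(atz(p,f(a),34,True),1))
for a in [(128,223),(218,223)]: print('edge',np.round(atz(p,f(a),34,True),1))
C=np.array([atz(p,f(a),34,True)[:2] for a in [(56,109),(288,107),(282,556),(68,557)]])
M=np.array([(-42.5,40),(42.5,40),(42.5,-135),(-42.5,-135)],float)
print(np.round(C,1))
mc,cc=M.mean(0),C.mean(0); a=M-mc;b=C-cc
th=np.arctan2((a[:,0]*b[:,1]-a[:,1]*b[:,0]).sum(),(a*b).sum()); R=np.array([[np.cos(th),-np.sin(th)],[np.sin(th),np.cos(th)]])
o=cc-R@mc; print("yaw",th,np.degrees(th),"orig",o, "res",C-(M@R.T+o))
for y in(-100,-52,-4,109): print(y,np.round(R@[0,y]+o,1))
for uv in [(256,18)]: print("pad",atz(p,uv,102,True))
print("cell seen",atz(p,(238,319),50,True))
E
```

```text
[543.3 -16.7  34. ]
[531.3  29.3  34. ]
[518.2  75.   34. ]
edge [502.3  70.8  34. ]
edge [534.7  79.5  34. ]
[[465.6 105.8]
 [548.3 128.9]
 [595.7 -41.1]
 [512.2 -63.6]]
yaw 0.26968326346843946 15.451712802056196 orig [517.78987943  78.23952556] res [[-0.55490671  0.27942712]
 [ 0.19688183  0.7486161 ]
 [ 0.93638449 -0.58741847]
 [-0.57835961 -0.44062475]]
-100 [544.4 -18.1]
-52 [531.6  28.1]
-4 [518.9  74.4]
109 [488.7 183.3]
pad [483.06493659 190.72987921 102.        ]
cell seen [ 564.78098744 -224.40514007   50.        ]
```

Call:
drive_tool(travel=[[0,-0.03,0],[0,-0.07,0],[0,-0.11,0],[-0.002,-0.15,0],[-0.004,-0.19,0],[-0.006,-0.23,0],[-0.01,-0.27,0],[-0.01,-0.3,0],[-0.01,-0.31,0],[-0.01,-0.31,0],[-0.01,-0.31,0],[-0.01,-0.31,0],[-0.01,-0.31,0]], twist=[0.01,0.01,0.01,0.01,0.01,0.01,0.01,0.01,0.01,0.01,0.01,0.01,0.01], jaw=[60,60,60,60,60,60,60,60,60,60,60,60,60])

```text
time: 4.33
tcp_pos: [514.7, -287.5, 298.2]
orientation: [0.991, 0.135, 0.0, -0.001]
wrist_force: [0.7, -0.1, 0.0]
opening: 51.5
```

```bash
python3 - <<'E'
from h import *
import pickle
p=imaging.capture("wrist"); cv2.imwrite("pics/w3.png",cv2.resize(p["img"][:,:,::-1],None,fx=1.5,fy=1.5)); s=read_state();print(s["tcp_pos"],s["orientation"],s["time"])
for d in models.look_for("cell_a",p): print(d, np.round(atz(p,d["position"],30,True),1))
pickle.dump(p,open("w3.pkl","wb"))
E
```

```text
[ 514.63794223 -287.96801462  298.29586953] [ 9.90927962e-01  1.34392550e-01  1.79482049e-04 -6.20835582e-04] 4.3833
{'position': [227.7, 125.8], 'score': 0.87} [ 470.  -248.6   30. ]
{'position': [297.4, 138.1], 'score': 0.8} [ 563.7 -239.3   30. ]
{'position': [233.5, 219.9], 'score': 0.63} [ 510.8 -374.7   30. ]
```

View pics/w3.png

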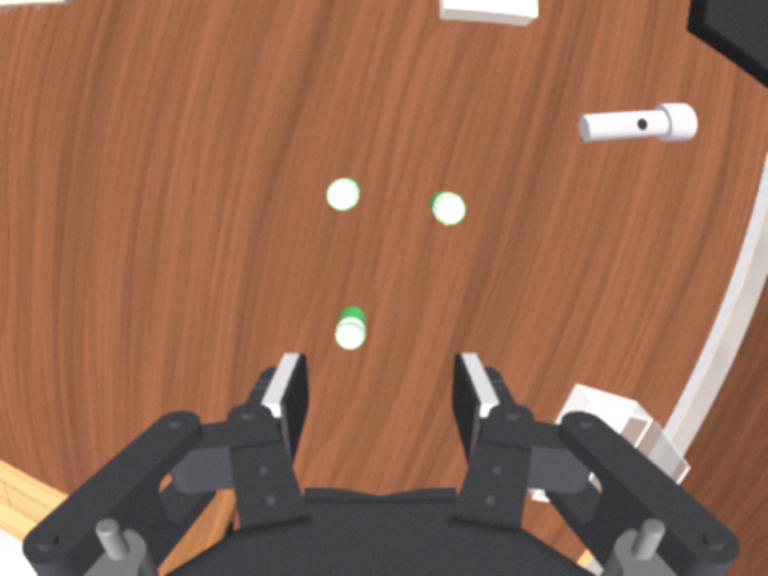

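```bash
python3 - <<'E'
from h import *
import pickle
p=pickle.load(open("w3.pkl","rb"))
im=p["img"]; cs=[(228,128),(299,139),(233,222)]
out=[]
for u,v in cs:
    c=im[v-22:v+23,u-22:u+23,::-1]; out.append(cv2.resize(c,None,fx=5.5,fy=5.5,interpolation=cv2.INTER_CUBIC))
    g=im[v-22:v+23,u-22:u+23].astype(int); m=(g[:,:,2]>130)&(g[:,:,1]>150)
    m=m.astype(np.uint8); n,l,st,ce=cv2.connectedComponentsWithStats(m)
    k=1+np.argmax(st[1:,4]); px=ce[k]+[u-22,v-22]; print(px,st[k]); print(np.round(atz(p,px,48,True),1))
cv2.imwrite("pics/w3c.png",np.hstack(out))
E
```

```text
[228.36968085 128.95478723] [ 12  13  22  21 376]
[ 473.1 -250.8   48. ]
[298.82804233 138.5026455 ] [ 11  11  22  22 378]
[ 562.5 -238.3   48. ]
[233.21487603 221.44903581] [ 12  11  21  22 363]
[ 510.3 -369.9   48. ]
```

View pics/w3c.png

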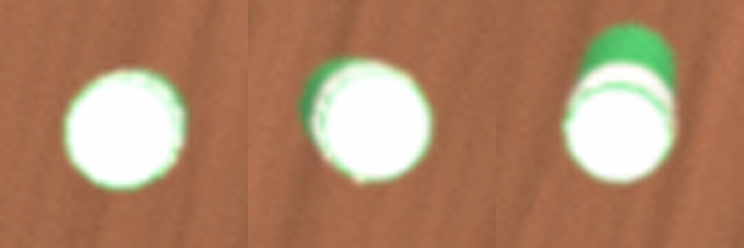

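Call:
drive_tool(travel=[[0.02,0.02,-0.02],[0.035,0.035,-0.05],[0.045,0.045,-0.085],[0.049,0.0495,-0.12],[0.049,0.0495,-0.15],[0.049,0.0495,-0.18],[0.049,0.0495,-0.18],[0.049,0.0495,-0.18],[0.049,0.0495,-0.18],[0.049,0.0495,-0.18]], twist=[0,0,0,0,0,0,0,0,0,0], jaw=[60,60,60,60,60,60,60,60,60,60])

```text
time: 5.27
tcp_pos: [564.3, -241.6, 120.7]
orientation: [0.991, 0.133, 0.002, 0.001]
wrist_force: [0.5, 0.3, 0.4]
opening: 51.2
```

```bash
python3 - <<'E'
from h import *
import pickle
p=imaging.capture("wrist"); cv2.imwrite("pics/w4.png",cv2.resize(p["img"][:,:,::-1],None,fx=1.5,fy=1.5)); s=read_state();print(s["tcp_pos"],s["orientation"],s["time"])
T=np.array(s["tcp_pos"]);print(proj(p,[T[0],T[1],48],True)*1.5)
pickle.dump(p,open("w4.pkl","wb"))
E
```

```text
[ 564.19839415 -241.62354659  120.71911846] [0.99116499 0.13261805 0.00184514 0.00100701] 5.3167
[377.15600125 317.06138792]
```

View pics/w4.png

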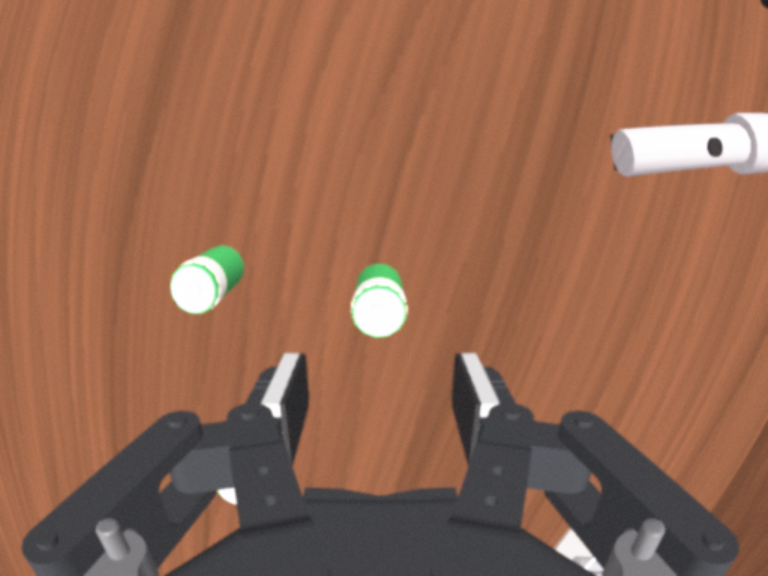

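Call:
drive_tool(travel=[[0.0,0.003,-0.03],[0.0,0.003,-0.06],[0.0,0.003,-0.08],[0.0,0.003,-0.084],[0.0,0.003,-0.084],[0.0,0.003,-0.084]], twist=[0,0,0,0,0,0], jaw=[60,60,60,60,60,60])

```text
time: 5.82
tcp_pos: [563.8, -238.7, 35.9]
orientation: [0.991, 0.132, 0.001, 0.001]
wrist_force: [1.3, 0.2, 0.1]
opening: 50.9
```

```bash
cat > snap.py <<'E'
import sys
from h import *
import pickle
n,cam=sys.argv[1],sys.argv[2]
p=imaging.capture(cam); cv2.imwrite(f"pics/{n}.png",cv2.resize(p["img"][:,:,::-1],None,fx=1.5,fy=1.5)); s=read_state();print(np.round(s["tcp_pos"],1),np.round(s["orientation"],3),s["time"],np.round(s["wrist_force"],1),s["opening"])
T=np.array(s["tcp_pos"])
for z in map(float,sys.argv[3:]): print(z,"tcp px*1.5",np.round(proj(p,[T[0],T[1],z],cam=="wrist")*1.5))
pickle.dump(p,open(n+".pkl","wb"))
E
python3 snap.py w5 wrist 48
```

```text
[ 564.1 -238.8   36.3] [0.991 0.133 0.001 0.001] 5.8667 [0.2 0.6 0.5] 51.19288066748266
48.0 tcp px*1.5 [377. 414.]
```

View pics/w5.png

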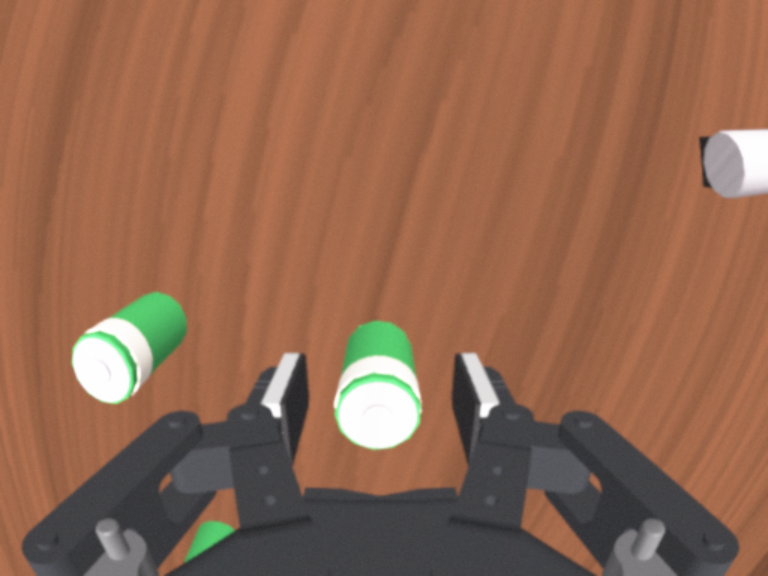

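Call:
drive_tool(travel=[[0,0,0],[0,0,0],[0,0,0],[0,0,0],[0,0,0],[0,0,0],[0,0,0],[0,0,0.02],[0,0,0.05],[0,0,0.08],[0,0,0.08]], twist=[0,0,0,0,0,0,0,0,0,0,0], jaw=[15,15,15,15,15,15,15,15,15,15,15], squeeze=30)

```text
time: 6.78
tcp_pos: [566.0, -239.9, 120.1]
orientation: [0.991, 0.132, 0.004, 0.003]
wrist_force: [0.6, 0.1, -0.9]
opening: 25.4
```

```bash
python3 snap.py w6 wrist 128
```

```text
[ 565.  -239.1  117.8] [0.991 0.133 0.003 0.002] 6.8333 [ 0.6  0.4 -1. ] 24.936988832232558
128.0 tcp px*1.5 [374. 404.]
```

View pics/w6.png

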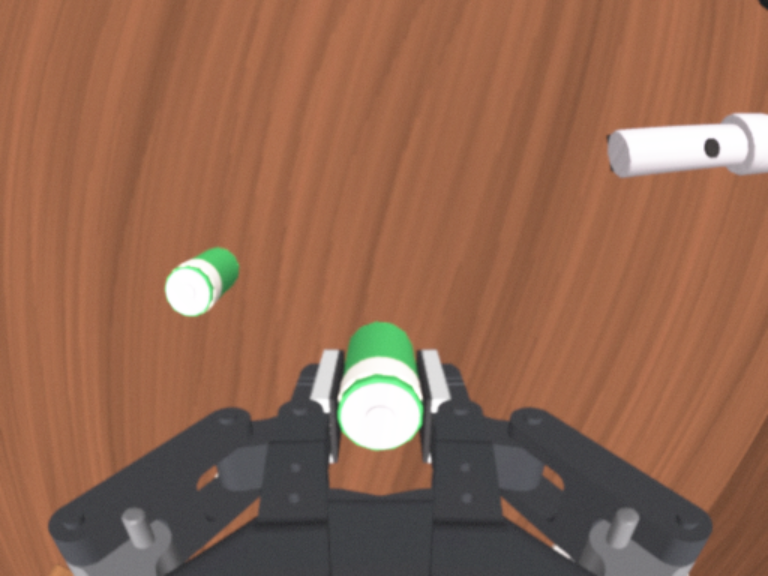

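Call:
drive_tool(travel=[[0,0.03,0.01],[-0.005,0.07,0.015],[-0.01,0.11,0.015],[-0.015,0.15,0.015],[-0.02,0.19,0.015],[-0.03,0.23,0.015],[-0.04,0.27,0.015],[-0.0465,0.3,0.015],[-0.0465,0.314,0.015],[-0.0465,0.314,0.015],[-0.0465,0.314,0.015],[-0.0465,0.314,0.015],[-0.0465,0.314,0.015]], twist=[0,0,0,0,0,0,0,0,0,0,0,0,0], jaw=[15,15,15,15,15,15,15,15,15,15,15,15,15])

```text
time: 7.92
tcp_pos: [516.4, 74.1, 129.2]
orientation: [0.991, 0.131, -0.0, 0.001]
wrist_force: [-0.0, -0.2, -0.0]
opening: 25.0
```

```bash
python3 snap.py w7 wrist 34 145
```

```text
[516.4  74.1 129.2] [ 0.991  0.131 -0.     0.   ] 7.9667 [-0.4  0.  -0.9] 24.914381598862594
34.0 tcp px*1.5 [378. 303.]
145.0 tcp px*1.5 [377. 420.]
```

View pics/w7.png

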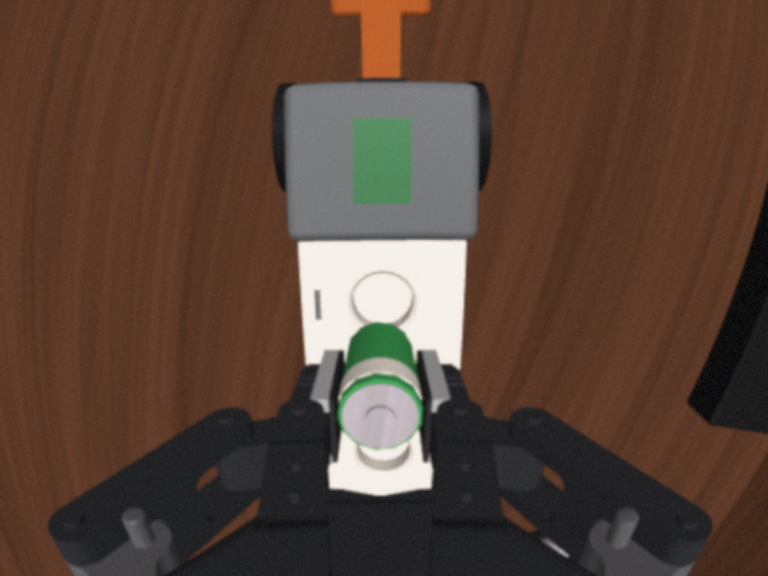

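Call:
drive_tool(travel=[[0.002,0.0005,-0.02],[0.002,0.0005,-0.04],[0.002,0.0005,-0.05],[0.002,0.0005,-0.055],[0.002,0.0005,-0.058],[0.002,0.0005,-0.062],[0.002,0.0005,-0.064]], twist=[0,0,0,0,0,0,0], jaw=[15,15,15,15,15,15,15])

```text
time: 8.55
tcp_pos: [518.6, 76.4, 65.5]
orientation: [0.991, 0.132, 0.0, -0.0]
wrist_force: [0.2, 0.9, -0.4]
opening: 25.4
```

```bash
python3 snap.py w8 wrist 34 80
```

```text
[518.5  76.4  65.3] [ 0.991  0.132  0.    -0.   ] 8.6 [ 0.4  0.2 -0.7] 25.02505398957314
34.0 tcp px*1.5 [377. 353.]
80.0 tcp px*1.5 [376. 418.]
```

View pics/w8.png

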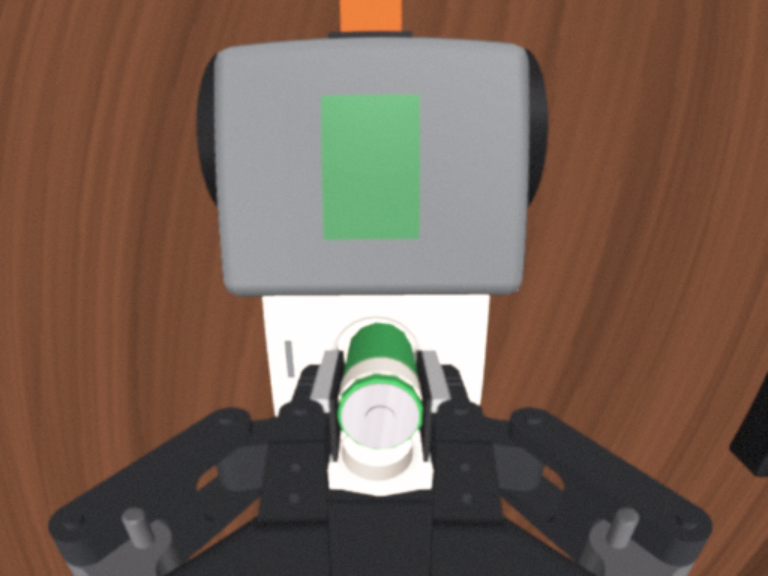

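```bash
cat > zoom.py <<'E'
import pickle,sys,cv2,numpy as np
n,x0,y0,x1,y1=sys.argv[1],*map(int,sys.argv[2:6])
p=pickle.load(open(n+".pkl","rb")); c=p["img"][y0:y1,x0:x1,::-1]
f=float(sys.argv[6]); g=cv2.resize(c,None,fx=f,fy=f,interpolation=cv2.INTER_CUBIC)
l=np.clip(255*(g/255.)**3,0,255).astype(np.uint8)
cv2.imwrite(f"pics/{n}_z{x0}.png",np.hstack([g,l]))
E
python3 zoom.py w8 205 190 300 320 4
```

```text
(no output)
```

View pics/w8_z205.png

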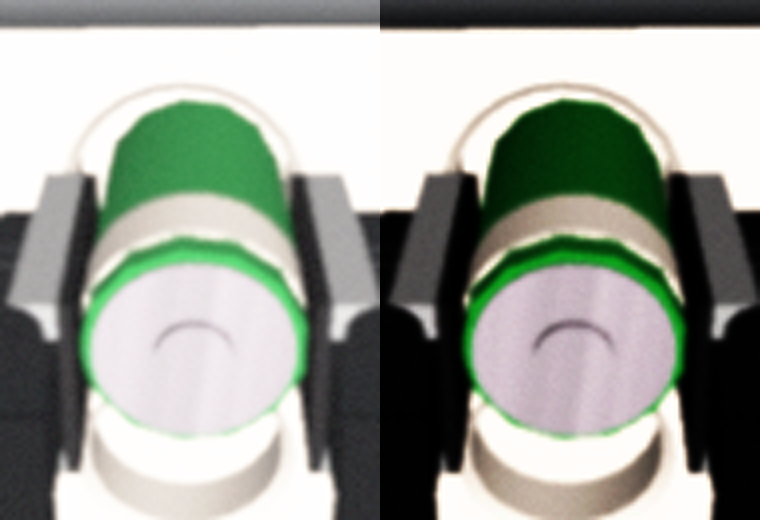

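Call:
drive_tool(travel=[[0,0,-0.003],[0,0,-0.005],[0,0,-0.007],[0,0,-0.007]], twist=[0,0,0,0], jaw=[15,15,15,15])

```text
time: 8.93
tcp_pos: [518.1, 76.6, 58.1]
orientation: [0.991, 0.133, -0.0, -0.0]
wrist_force: [0.4, -0.3, -0.4]
opening: 25.1
```

```bash
python3 snap.py w9 wrist 34 80;python3 zoom.py w9 205 190 300 320 4
```

```text
[518.2  76.6  58.2] [ 0.991  0.133 -0.    -0.   ] 8.9833 [-0.9  0.6 -0.5] 25.224961706378785
34.0 tcp px*1.5 [377. 362.]
80.0 tcp px*1.5 [376. 432.]
```

View pics/w9_z205.png

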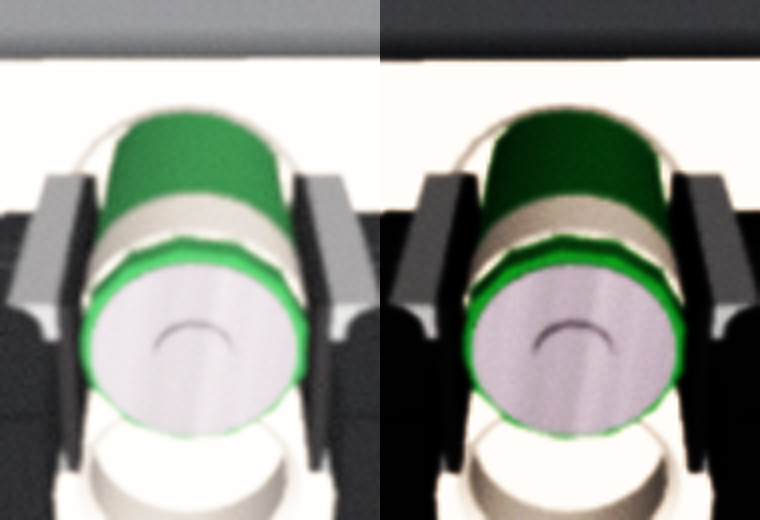

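Call:
drive_tool(travel=[[0,0,-0.001],[0,0,-0.002],[0,0,-0.002],[0,0,-0.002],[0,0,-0.002],[0,0,-0.002],[0,0,-0.002],[0,0,-0.002]], twist=[0,0,0,0,0,0,0,0], jaw=[15,15,15,55,55,55,55,55])

```text
time: 9.65
tcp_pos: [518.3, 76.6, 56.4]
orientation: [0.991, 0.133, 0.0, -0.0]
wrist_force: [-0.1, 0.3, 0.4]
opening: 47.1
```

Call:
drive_tool(travel=[[0,0,0.02],[0,0,0.05],[0,0,0.08],[0,0,0.1],[0,0,0.1],[0,0,0.1]], twist=[0,0,0,0,0,0], jaw=[60,60,60,60,60,60])

```text
time: 10.15
tcp_pos: [518.9, 76.8, 157.4]
orientation: [0.991, 0.133, 0.001, -0.0]
wrist_force: [0.1, 0.6, -0.5]
opening: 51.2
```

```bash
python3 snap.py w10 wrist 34 68;python3 snap.py s10 scene; python3 zoom.py s10 210 140 290 240 5
```

```text
[518.1  76.8 156.3] [ 0.991  0.133  0.    -0.   ] 10.2 [-0.8  0.3 -0.9] 51.12651392659556
34.0 tcp px*1.5 [376. 288.]
68.0 tcp px*1.5 [376. 306.]
[517.6  76.7 155.7] [ 0.991  0.133 -0.001 -0.   ] 10.25 [-0.5 -0.2 -0.5] 51.33264995777074
```

View pics/w10.png

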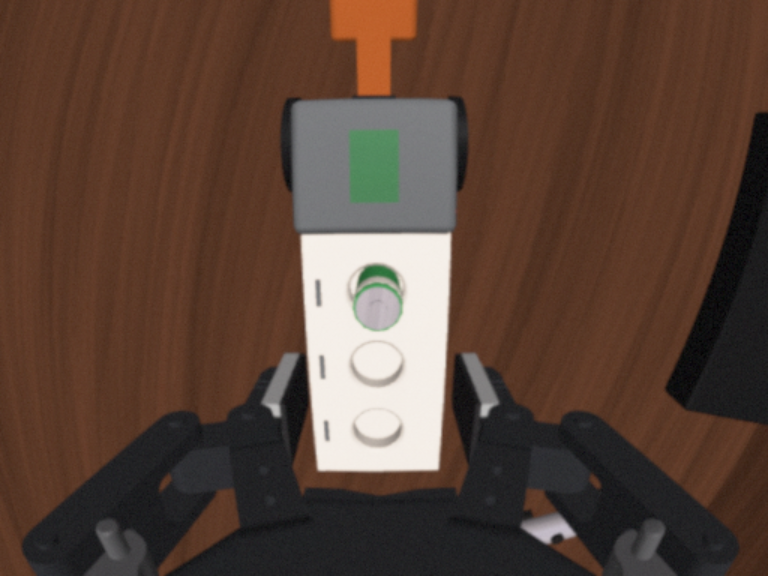

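View pics/s10.png

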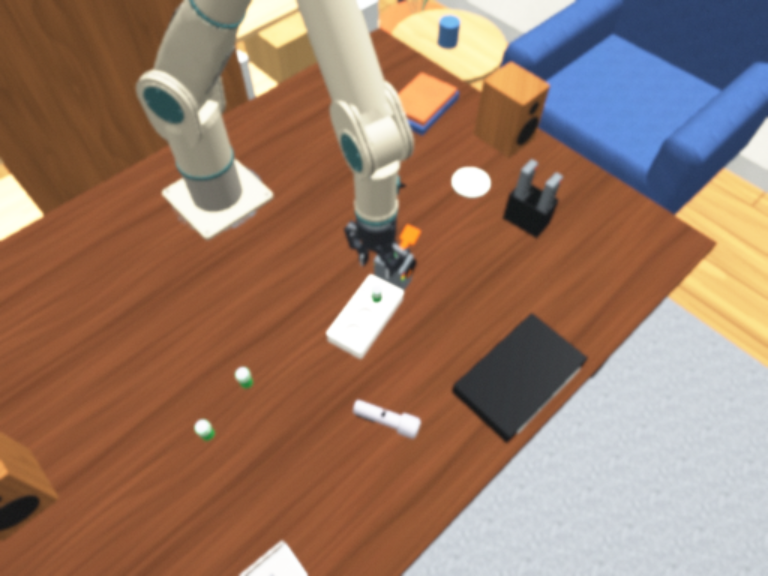

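Call:
drive_tool(travel=[[0,-0.03,0],[0,-0.07,0],[0,-0.11,0],[-0.005,-0.15,0],[-0.015,-0.19,-0.01],[-0.025,-0.23,-0.02],[-0.035,-0.265,-0.03],[-0.045,-0.3,-0.04],[-0.045,-0.327,-0.046],[-0.045,-0.327,-0.046],[-0.045,-0.327,-0.046],[-0.045,-0.327,-0.046],[-0.045,-0.327,-0.046]], twist=[0,0,0,0,0,0,0,0,0,0,0,0,0], jaw=[60,60,60,60,60,60,60,60,60,60,60,60,60])

```text
time: 11.33
tcp_pos: [473.4, -248.5, 109.8]
orientation: [0.991, 0.134, -0.0, -0.001]
wrist_force: [1.1, 0.4, 0.1]
opening: 51.2
```

```bash
python3 snap.py w11 wrist 48
```

```text
[ 473.6 -248.5  110. ] [ 0.991  0.134 -0.    -0.001] 11.3833 [0.5 0.1 0.1] 51.03857096879162
48.0 tcp px*1.5 [378. 326.]
```

View pics/w11.png

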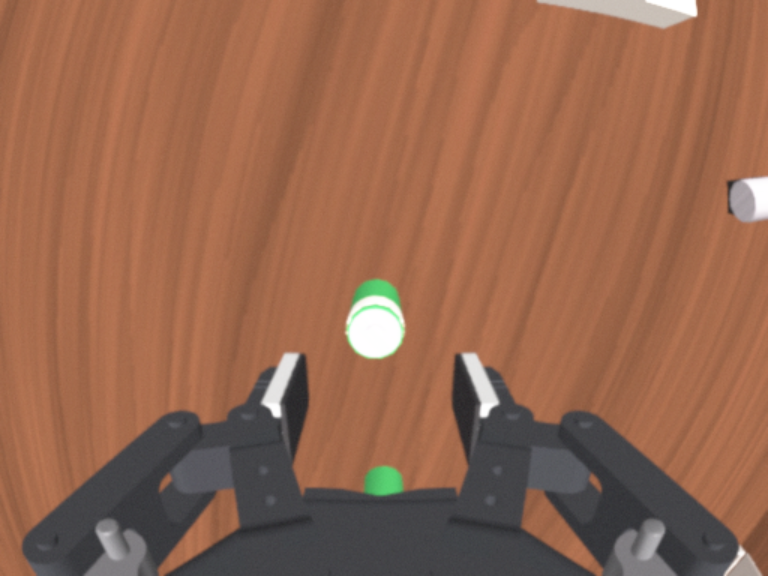

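Call:
drive_tool(travel=[[-0.0005,-0.0025,-0.03],[-0.0005,-0.0025,-0.055],[-0.0005,-0.0025,-0.07],[-0.0005,-0.0025,-0.074],[-0.0005,-0.0025,-0.074],[-0.0005,-0.0025,-0.074]], twist=[0,0,0,0,0,0], jaw=[60,60,60,60,60,60])

```text
time: 11.88
tcp_pos: [473.4, -252.5, 36.9]
orientation: [0.991, 0.133, 0.0, 0.0]
wrist_force: [-0.3, 0.0, 1.0]
opening: 51.2
```

```bash
python3 snap.py w12 wrist 48
```

```text
[ 473.6 -252.8   37.3] [0.991 0.133 0.001 0.   ] 11.9333 [ 0.3  0.1 -0.4] 51.043155476784754
48.0 tcp px*1.5 [377. 413.]
```

View pics/w12.png

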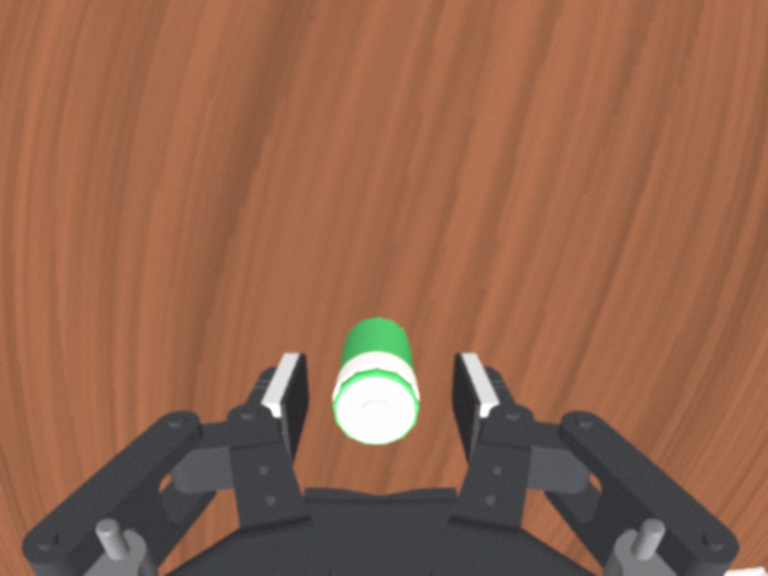

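Call:
drive_tool(travel=[[0,0.001,-0.001],[0,0.001,-0.001],[0,0.001,-0.001],[0,0.001,-0.001],[0,0.001,-0.001],[0,0.001,-0.001],[0,0.001,-0.001],[0,0.001,0.02],[0,0.001,0.05],[0,0.001,0.08],[0,0.001,0.1],[0,0.001,0.1]], twist=[0,0,0,0,0,0,0,0,0,0,0,0], jaw=[60,15,15,15,15,15,15,15,15,15,15,15], squeeze=30)

```text
time: 12.93
tcp_pos: [474.9, -253.4, 140.1]
orientation: [0.991, 0.133, 0.003, 0.002]
wrist_force: [0.5, -1.4, -0.1]
opening: 25.0
```

```bash
python3 snap.py w13 wrist 148
```

```text
[ 474.1 -252.6  138.2] [0.991 0.133 0.002 0.001] 12.9833 [ 0.3  0.7 -2.3] 25.185737379916073
148.0 tcp px*1.5 [375. 404.]
```

View pics/w13.png

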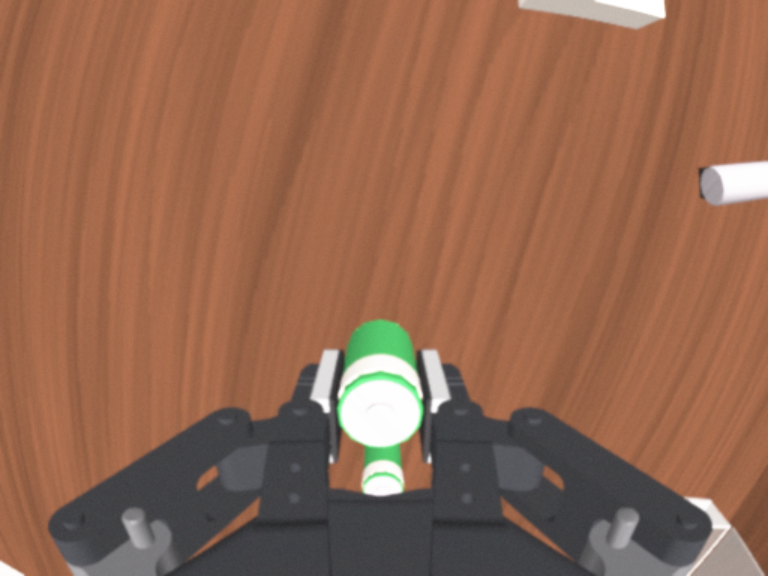

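Call:
drive_tool(travel=[[0.005,0.03,0],[0.01,0.07,0],[0.02,0.11,0],[0.03,0.15,0],[0.04,0.19,0],[0.05,0.23,0],[0.057,0.265,0],[0.057,0.282,-0.01],[0.057,0.282,-0.02],[0.057,0.282,-0.02],[0.057,0.282,-0.02],[0.057,0.282,-0.02]], twist=[0,0,0,0,0,0,0,0,0,0,0,0], jaw=[15,15,15,15,15,15,15,15,15,15,15,15])

```text
time: 13.98
tcp_pos: [529.4, 27.9, 116.0]
orientation: [0.991, 0.131, -0.001, 0.001]
wrist_force: [-0.3, 0.3, -1.3]
opening: 25.1
```

```bash
python3 snap.py w14 wrist 34
```

```text
[529.7  28.  116.4] [ 0.991  0.131 -0.     0.   ] 14.0333 [-0.2 -0.3  0.1] 25.06060609271558
34.0 tcp px*1.5 [379. 311.]
```

View pics/w14.png

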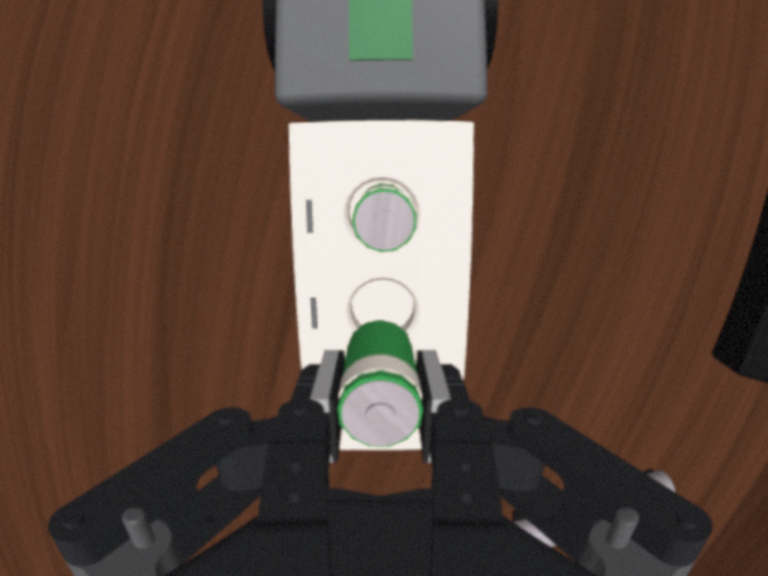

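Call:
drive_tool(travel=[[0.0018,0.001,-0.02],[0.0018,0.001,-0.035],[0.0018,0.001,-0.042],[0.0018,0.001,-0.046],[0.0018,0.001,-0.05],[0.0018,0.001,-0.052]], twist=[0,0,0,0,0,0], jaw=[15,15,15,15,15,15])

```text
time: 14.53
tcp_pos: [531.8, 30.5, 64.4]
orientation: [0.991, 0.132, 0.0, 0.0]
wrist_force: [-0.3, 0.1, -0.3]
opening: 25.1
```

```bash
python3 snap.py w15 wrist 34 80;python3 zoom.py w15 205 190 300 320 4
```

```text
[531.7  30.6  64.3] [0.991 0.132 0.    0.   ] 14.5833 [ 0.2 -0.9 -1.7] 25.26304186572147
34.0 tcp px*1.5 [377. 355.]
80.0 tcp px*1.5 [376. 420.]
```

View pics/w15_z205.png

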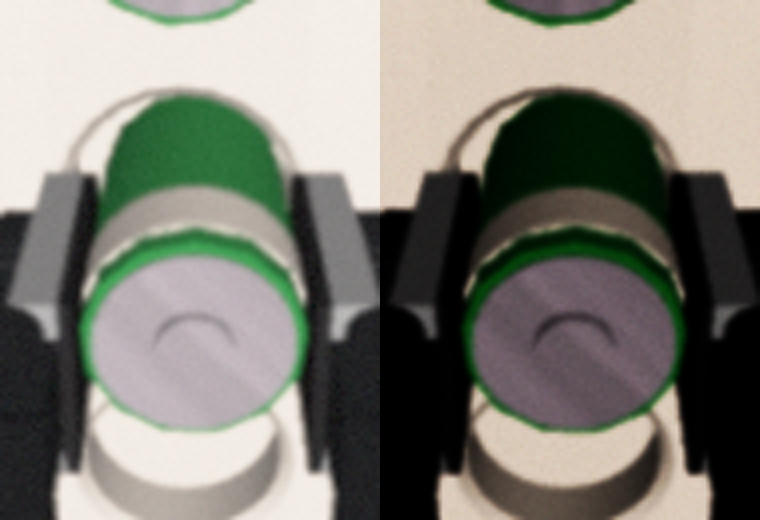

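Call:
drive_tool(travel=[[-0.001,-0.0005,-0.003],[-0.001,-0.0005,-0.005],[-0.001,-0.0005,-0.0075],[-0.001,-0.0005,-0.0075],[-0.001,-0.0005,-0.0075]], twist=[0,0,0,0,0], jaw=[15,15,15,15,15])

```text
time: 15.0
tcp_pos: [530.6, 30.7, 56.8]
orientation: [0.991, 0.133, -0.0, -0.0]
wrist_force: [-0.3, -0.2, -1.1]
opening: 25.1
```

Call:
drive_tool(travel=[[0,0,0],[0,0,0],[0,0,0],[0,0,0],[0,0,0],[0,0,0.02],[0,0,0.05],[0,0,0.08],[0,0,0.1],[0,0,0.1],[0,0,0.1]], twist=[0,0,0,0,0,0,0,0,0,0,0], jaw=[55,55,55,55,55,55,60,60,60,60,60])

```text
time: 15.92
tcp_pos: [531.3, 30.8, 157.9]
orientation: [0.991, 0.133, 0.001, -0.0]
wrist_force: [-0.2, -0.4, 0.2]
opening: 51.3
```

```bash
python3 snap.py w16 wrist 34 68
```

```text
[530.4  30.8 156.8] [ 0.991  0.133  0.    -0.   ] 15.9667 [-1.   0.5 -0.2] 51.36972953697373
34.0 tcp px*1.5 [376. 287.]
68.0 tcp px*1.5 [376. 306.]
```

View pics/w16.png

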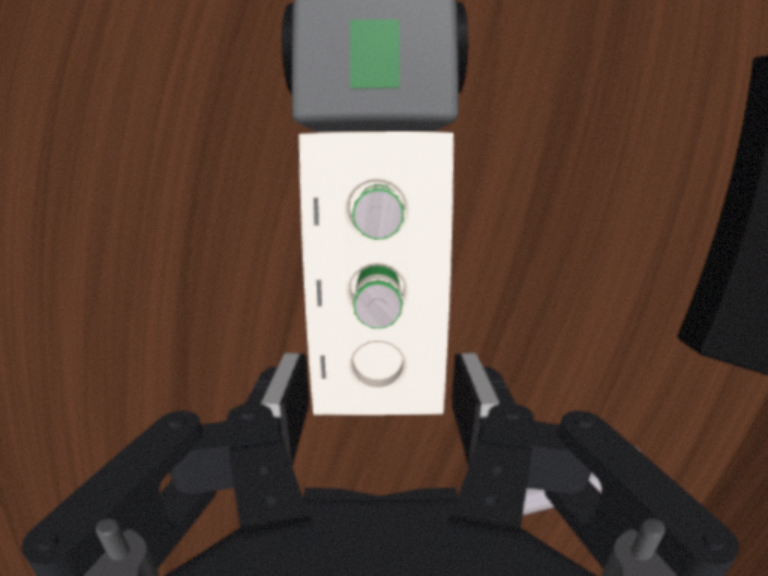

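Call:
drive_tool(travel=[[0,-0.03,0],[0,-0.07,0],[0,-0.11,0],[-0.005,-0.15,0],[-0.005,-0.19,0],[-0.01,-0.23,0],[-0.01,-0.27,-0.01],[-0.015,-0.31,-0.02],[-0.02,-0.35,-0.03],[-0.02,-0.38,-0.04],[-0.02,-0.402,-0.046],[-0.02,-0.402,-0.046],[-0.02,-0.402,-0.046],[-0.02,-0.402,-0.046],[-0.02,-0.402,-0.046]], twist=[0,0,0,0,0,0,0,0,0,0,0,0,0,0,0], jaw=[60,60,60,60,60,60,60,60,60,60,60,60,60,60,60])

```text
time: 17.22
tcp_pos: [510.9, -369.3, 110.2]
orientation: [0.991, 0.134, -0.0, -0.001]
wrist_force: [0.7, 0.2, 1.3]
opening: 51.5
```

```bash
python3 snap.py w17 wrist 48
```

```text
[ 511.1 -369.5  110.6] [ 0.991  0.134  0.    -0.001] 17.2667 [-0.4 -0.8  0. ] 50.90853456886536
48.0 tcp px*1.5 [378. 326.]
```

View pics/w17.png

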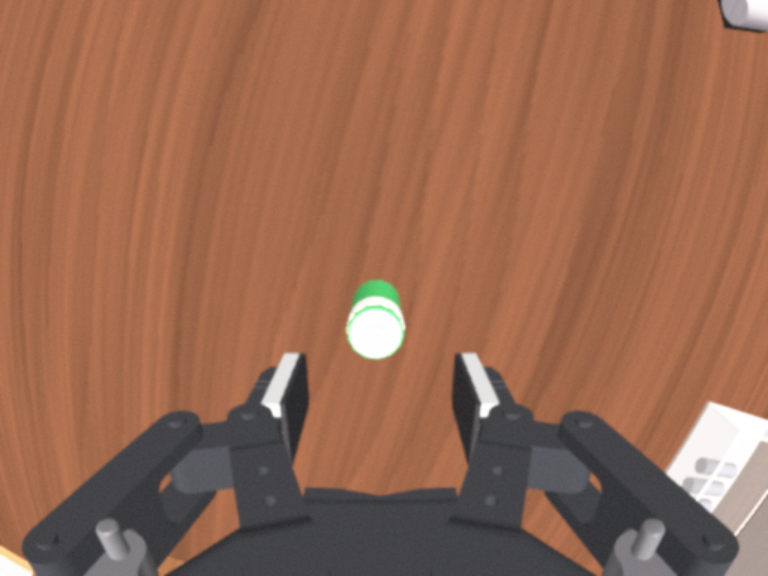

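Call:
drive_tool(travel=[[-0.0005,-0.0015,-0.03],[-0.0005,-0.0015,-0.055],[-0.0005,-0.0015,-0.07],[-0.0005,-0.0015,-0.0745],[-0.0005,-0.0015,-0.0745],[-0.0005,-0.0015,-0.0745]], twist=[0,0,0,0,0,0], jaw=[60,60,60,60,60,60])

```text
time: 17.77
tcp_pos: [510.8, -372.7, 37.1]
orientation: [0.991, 0.133, 0.0, 0.0]
wrist_force: [-0.3, -0.3, 0.1]
opening: 51.0
```

```bash
python3 snap.py w18 wrist 48
```

```text
[ 511.  -373.1   37.6] [0.991 0.133 0.001 0.001] 17.8167 [ 0.7 -0.   0.4] 51.11496119825613
48.0 tcp px*1.5 [377. 413.]
```

View pics/w18.png

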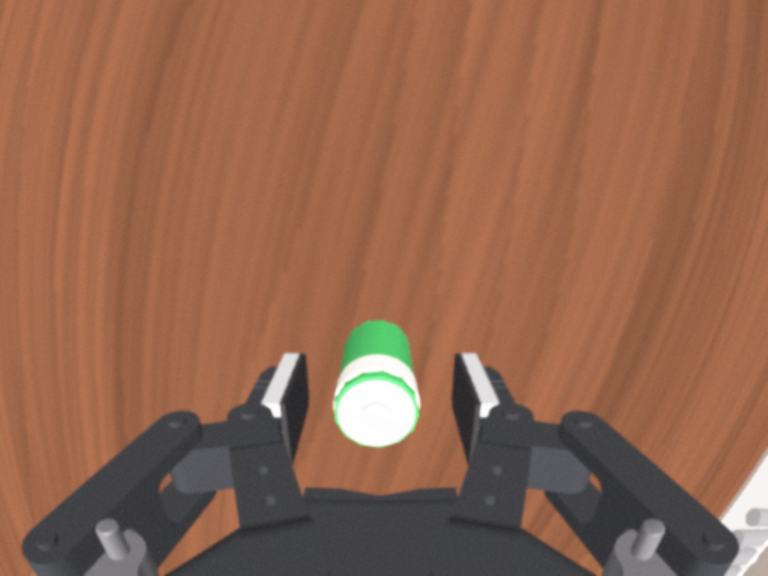

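Call:
drive_tool(travel=[[0,0,-0.001],[0,0,-0.001],[0,0,-0.001],[0,0,-0.001],[0,0,-0.001],[0,0,-0.001],[0,0,-0.001],[0,0,0.02],[0,0,0.05],[0,0,0.08],[0,0,0.1],[0,0,0.1]], twist=[0,0,0,0,0,0,0,0,0,0,0,0], jaw=[60,15,15,15,15,15,15,15,15,15,15,15], squeeze=30)

```text
time: 18.82
tcp_pos: [512.2, -375.1, 140.9]
orientation: [0.991, 0.132, 0.003, 0.003]
wrist_force: [0.5, -0.2, -0.6]
opening: 25.0
```

```bash
python3 snap.py w19 wrist 148
```

```text
[ 511.3 -374.   138.6] [0.991 0.133 0.002 0.002] 18.8667 [-0.3 -0.5 -1.6] 25.048789836260966
148.0 tcp px*1.5 [375. 402.]
```

View pics/w19.png

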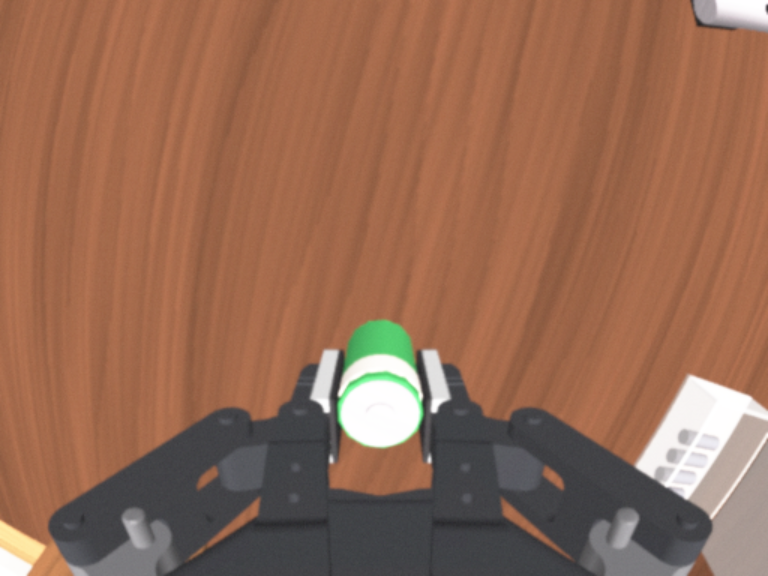

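Call:
drive_tool(travel=[[0.005,0.03,0],[0.01,0.07,0],[0.01,0.11,0],[0.015,0.15,0],[0.02,0.19,0],[0.025,0.23,0],[0.03,0.27,0],[0.032,0.31,0],[0.033,0.345,0],[0.033,0.359,-0.01],[0.033,0.359,-0.022],[0.033,0.359,-0.022],[0.033,0.359,-0.022],[0.033,0.359,-0.022]], twist=[0,0,0,0,0,0,0,0,0,0,0,0,0,0], jaw=[15,15,15,15,15,15,15,15,15,15,15,15,15,15])

```text
time: 20.03
tcp_pos: [542.8, -15.5, 114.0]
orientation: [0.991, 0.132, -0.0, 0.0]
wrist_force: [-0.4, 0.5, -0.6]
opening: 25.0
```

```bash
python3 snap.py w20 wrist 34
```

```text
[543.  -15.5 114.4] [ 0.991  0.131 -0.     0.   ] 20.0833 [ 0.6 -0.3 -0.8] 24.761167521443163
34.0 tcp px*1.5 [379. 313.]
```

View pics/w20.png

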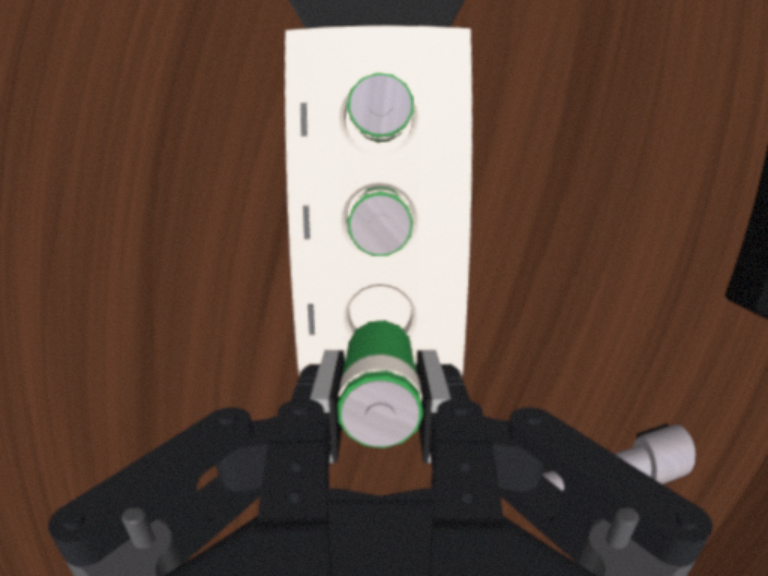

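Call:
drive_tool(travel=[[0.0,-0.002,-0.02],[0.0,-0.002,-0.035],[0.0,-0.002,-0.04],[0.0,-0.002,-0.044],[0.0,-0.002,-0.048],[0.0,-0.002,-0.05]], twist=[0,0,0,0,0,0], jaw=[15,15,15,15,15,15])

```text
time: 20.58
tcp_pos: [543.4, -16.3, 64.5]
orientation: [0.991, 0.132, 0.0, 0.0]
wrist_force: [0.3, -0.0, 0.2]
opening: 25.2
```

```bash
python3 snap.py w21 wrist 34 80;python3 zoom.py w21 205 190 300 320 4
```

```text
[543.3 -16.2  64.3] [0.991 0.132 0.    0.   ] 20.6333 [ 0.2  0.  -0.4] 25.113630478763522
34.0 tcp px*1.5 [377. 354.]
80.0 tcp px*1.5 [376. 419.]
```

View pics/w21_z205.png

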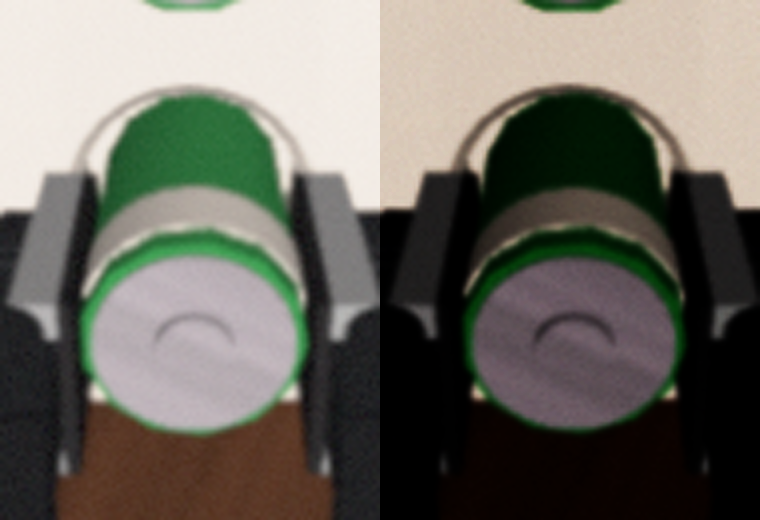

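Centred in the well. Lowering the rest, releasing and lifting.

Call:
drive_tool(travel=[[0,0,-0.003],[0,0,-0.005],[0,0,-0.0075],[0,0,-0.0075],[0,0,-0.0075]], twist=[0,0,0,0,0], jaw=[15,15,15,15,15])

```text
time: 21.05
tcp_pos: [543.1, -15.9, 56.8]
orientation: [0.991, 0.133, -0.0, -0.0]
wrist_force: [0.5, 0.4, -1.2]
opening: 25.3
```

Call:
drive_tool(travel=[[0,0,0],[0,0,0],[0,0,0],[0,0,0],[0,0,0],[0,0,0.02],[0,0,0.05],[0,0,0.08],[0,0,0.11],[0,0,0.13],[0,0,0.13],[0,0,0.13]], twist=[0,0,0,0,0,0,0,0,0,0,0,0], jaw=[55,55,55,55,55,55,60,60,60,60,60,60])

```text
time: 22.05
tcp_pos: [543.7, -15.8, 187.9]
orientation: [0.991, 0.133, 0.001, -0.0]
wrist_force: [-0.4, -0.1, -0.5]
opening: 51.5
```

```bash
python3 snap.py w22 wrist 34 68
```

```text
[542.8 -15.7 186.7] [ 0.991  0.133  0.    -0.   ] 22.1 [-0.1  0.3 -0. ] 51.046030875219635
34.0 tcp px*1.5 [376. 274.]
68.0 tcp px*1.5 [376. 289.]
```

View pics/w22.png

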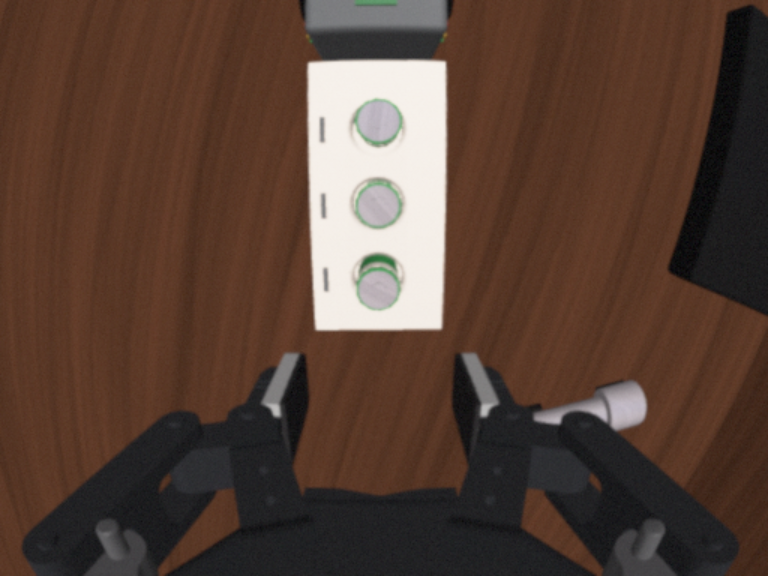

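Call:
drive_tool(travel=[[-0.01,0.03,0.03],[-0.02,0.07,0.04],[-0.03,0.11,0.04],[-0.045,0.15,0.04],[-0.06,0.19,0.04],[-0.065,0.21,0.04],[-0.065,0.215,0.04],[-0.065,0.215,0.04],[-0.065,0.215,0.04]], twist=[0,0,0,0,0,0,0,0,0], jaw=[60,30,0,0,0,0,0,0,0])

```text
time: 22.85
tcp_pos: [477.8, 198.0, 225.8]
orientation: [0.991, 0.132, -0.001, 0.001]
wrist_force: [0.6, -0.5, 0.2]
opening: -0.0
```

```bash
python3 snap.py w23 wrist 102 47
```

```text
[478.2 197.2 226.1] [ 0.991  0.132 -0.001  0.001] 22.9 [-0.4  0.3  0.9] 0.16036317142244397
102.0 tcp px*1.5 [379. 289.]
47.0 tcp px*1.5 [379. 267.]
```

View pics/w23.png

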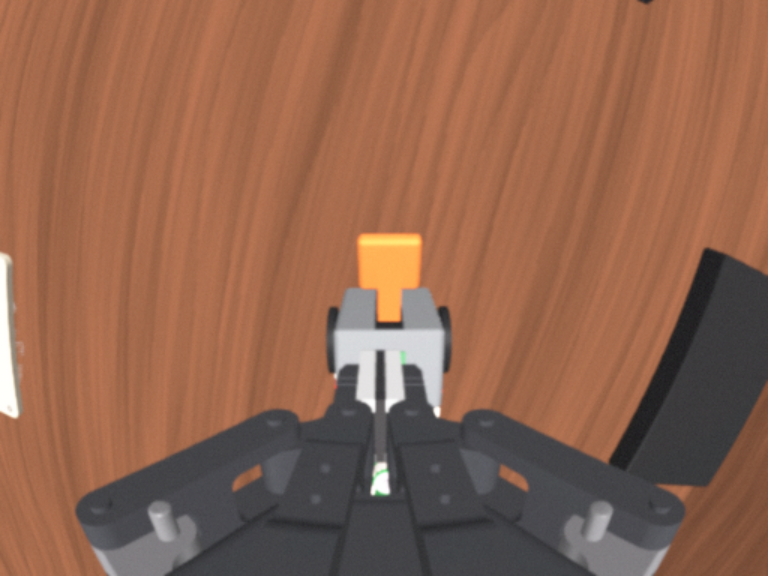

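```bash
python3 zoom.py w23 215 145 305 260 4; python3 - <<'E'
from h import *
import pickle
p=pickle.load(open("w23.pkl","rb"))
f=lambda a:(a[0]/1.5,a[1]/1.5)
th=.2697;ex=np.array([np.cos(th),np.sin(th)]);ey=np.array([-ex[1],ex[0]]);o=np.array([518.3,76.0])+4*ey
for n,a,z in [("outer L",(360,245),110),("outer R",(420,245),110),("housing far L",(350,290),98),("housing far R",(430,290),98)]:
    w=atz(p,f(a),z,True); print(n,np.round(w,1),"tester",np.round([(w[:2]-o)@ex,(w[:2]-o)@ey],1))
for Y in (130,140,150,155,160):
    w=o+ey*Y; print(Y,np.round(w,1),np.round(proj(p,[*w,102],True)*1.5))
E
```

```text
outer L [461.  221.1 110. ] tester [-16.6 151.1]
outer R [493.  229.8 110. ] tester [ 16.6 151. ]
housing far L [462.1 190.8  98. ] tester [-23.5 121.6]
housing far R [508.1 203.4  98. ] tester [ 24.1 121.5]
130 [482.6 205.2] [390. 278.]
140 [479.9 214.8] [390. 261.]
150 [477.3 224.4] [390. 244.]
155 [475.9 229.3] [390. 235.]
160 [474.6 234.1] [390. 227.]
```

View pics/w23_z215.png

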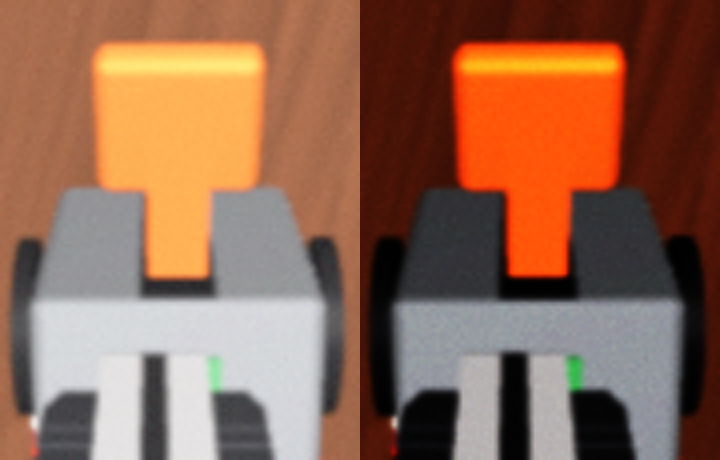

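```bash
python3 - <<'E'
from h import *
import pickle
p=pickle.load(open("w23.pkl","rb"))
th=.2697;ex=np.array([np.cos(th),np.sin(th)]);ey=np.array([-ex[1],ex[0]]);o=np.array([518.3,76.0])+4*ey
T=lambda w:np.round([(w[:2]-o)@ex,(w[:2]-o)@ey],1)
for n,a,z in [("in",(260,192.5),94.4),("out",(260,161),109.6),("out2",(260,156.5),109.6),("house top",(260,220),98)]: w=atz(p,a,z,True);print(n,np.round(w,1),T(w))
t=imaging.capture("top"); s=imaging.capture("scene")
for n,q in (("t",t),("s",s)):
  d=models.look_for("key_pad",q)[:1]; print(n,d)
  if d: w=atz(q,d[0]["position"],102); print(np.round(w,1),T(w))
E
```

```text
in [485.2 196.9  94.4] [  0.3 121.3]
out [476.5 227.2 109.6] [ -0.  152.9]
out2 [475.5 230.9 109.6] [ -0.  156.7]
house top [492.  172.5  98. ] [ 0.4 96. ]
t [{'position': [227.0, 214.2], 'score': 0.56}]
[482.7 175.9 102. ] [ -7.7 101.7]
s [{'position': [268.3, 162.4], 'score': 0.6}]
[488.8 182.5 102. ] [-1.000e-01  1.066e+02]
```

Call:
drive_tool(travel=[[0.002,0.018,-0.02],[0.002,0.018,-0.05],[0.002,0.018,-0.08],[0.002,0.018,-0.095],[0.002,0.018,-0.095],[0.002,0.018,-0.095],[0.002,0.018,-0.095]], twist=[0,0,0,0,0,0,0], jaw=[0,0,0,0,0,0,0])

```text
time: 23.68
tcp_pos: [481.2, 216.6, 132.8]
orientation: [0.991, 0.132, 0.001, -0.0]
wrist_force: [-0.3, 0.5, -0.3]
opening: -0.1
```

```bash
python3 snap.py w24 wrist 102 47
```

```text
[481.3 216.9 133.2] [ 0.991  0.132  0.001 -0.   ] 23.7333 [ 0.6  0.  -0.2] 0.00616435537353989
102.0 tcp px*1.5 [378. 354.]
47.0 tcp px*1.5 [378. 308.]
```

View pics/w24.png

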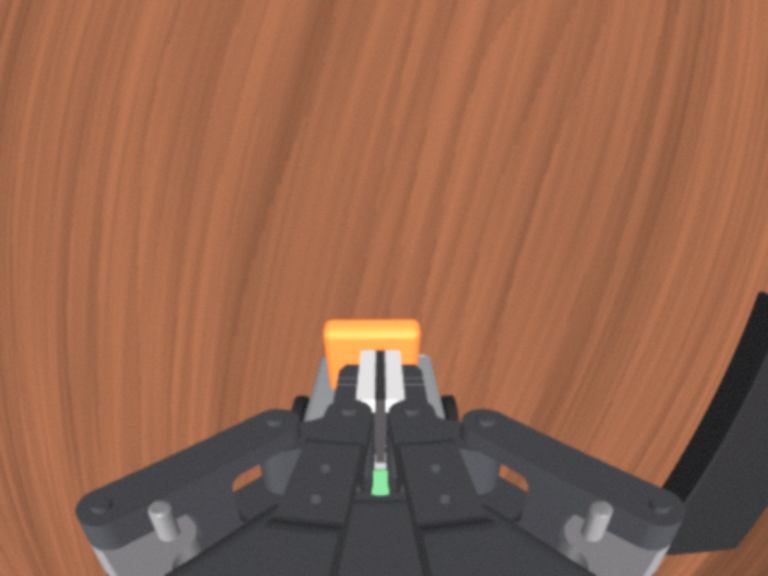

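Call:
drive_tool(travel=[[-0.001,-0.001,-0.01],[-0.001,-0.001,-0.018],[-0.001,-0.001,-0.026],[-0.001,-0.001,-0.034],[-0.001,-0.001,-0.04]], twist=[0,0,0,0,0], jaw=[0,0,0,0,0])

```text
time: 24.15
tcp_pos: [479.5, 218.3, 91.9]
orientation: [0.991, 0.133, 0.001, -0.002]
wrist_force: [-0.9, 4.4, 5.4]
opening: -0.2
```

Call:
drive_tool(travel=[[0,0,-0.006],[0,0,-0.012],[0,0,-0.018],[0,0,-0.022],[0,0,-0.025],[0,0,-0.025]], twist=[0,0,0,0,0,0], jaw=[0,0,0,0,0,0])

```text
time: 24.65
tcp_pos: [480.3, 215.6, 67.3]
orientation: [0.991, 0.132, 0.001, -0.0]
wrist_force: [-0.7, -1.6, 9.6]
opening: 0.1
```

```bash
python3 snap.py w25 wrist 102 47; python3 snap.py s25 scene
```

```text
[480.3 215.6  67.5] [ 0.991  0.132  0.001 -0.   ] 24.7 [-0.6 -1.  10. ] -0.12781602676744355
102.0 tcp px*1.5 [376. 460.]
47.0 tcp px*1.5 [377. 366.]
[480.3 215.7  67.6] [ 0.991  0.132  0.001 -0.   ] 24.75 [-0.6 -0.6  9.3] -0.272010739326535
```

View pics/w25.png

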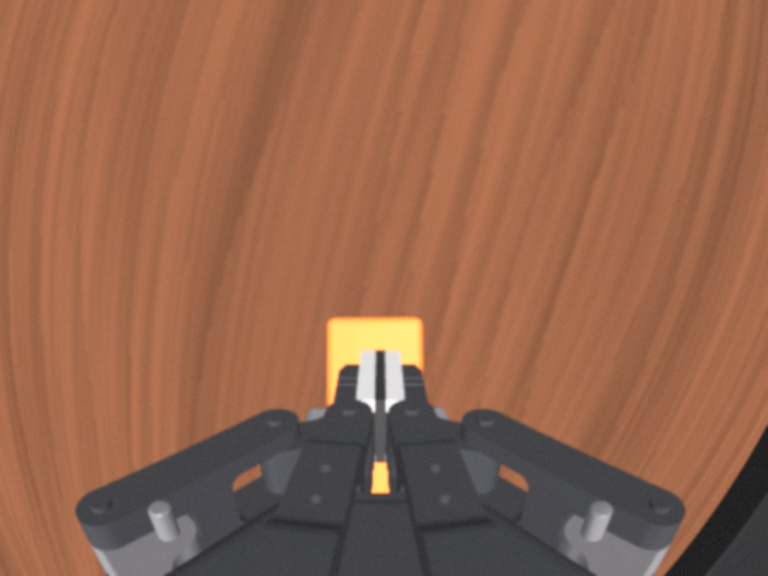

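Call:
drive_tool(travel=[[0,0,-0.002],[0,0,-0.004],[0,0,-0.004],[0,0,-0.004]], twist=[0,0,0,0], jaw=[0,0,0,0])

```text
time: 25.08
tcp_pos: [480.6, 215.5, 66.3]
orientation: [0.991, 0.132, 0.002, -0.001]
wrist_force: [-4.4, -4.2, 36.4]
opening: 0.2
```

Call:
drive_tool(travel=[[0,0,0.002],[0,0,0.002],[0,0,0.002],[0,0,0.002],[0,0,0.002],[0,0,0.002],[0,0,0.002],[0,0,0.002],[0,0,0.002],[0,0,0.002],[0,0,0.002],[0,0,0.002],[0,0,0.002],[0,0,0.002],[0,0,0.002],[0,0,0.002],[0,0,0.002],[0,0,0.002]], twist=[0,0,0,0,0,0,0,0,0,0,0,0,0,0,0,0,0,0], jaw=[0,0,0,0,0,0,0,0,0,0,0,0,0,0,0,0,0,0])

```text
time: 26.58
tcp_pos: [480.5, 215.6, 66.8]
orientation: [0.991, 0.132, 0.002, -0.0]
wrist_force: [-1.7, -1.4, 21.3]
opening: 0.3
```

```bash
python3 snap.py s26 scene; python3 snap.py t26 top; python3 zoom.py s26 205 120 310 250 3.8;  python3 zoom.py t26 90 130 420 290 1.2
```

```text
[480.5 215.6  66.8] [ 0.991  0.132  0.002 -0.   ] 26.6333 [-2.3 -1.8 21.4] -0.2693156072421907
[480.5 215.6  66.8] [ 0.991  0.132  0.002 -0.   ] 26.6833 [-3.6 -3.1 20.7] 0.6500758883718368
```

View pics/s26_z205.png

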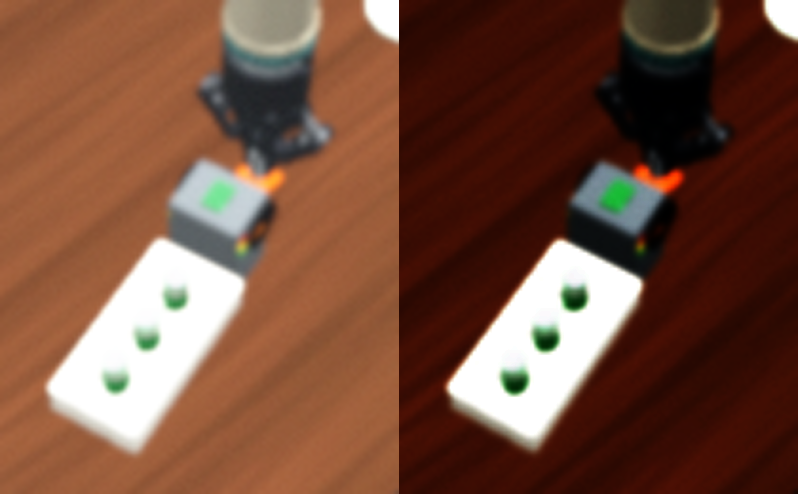

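View pics/t26.png

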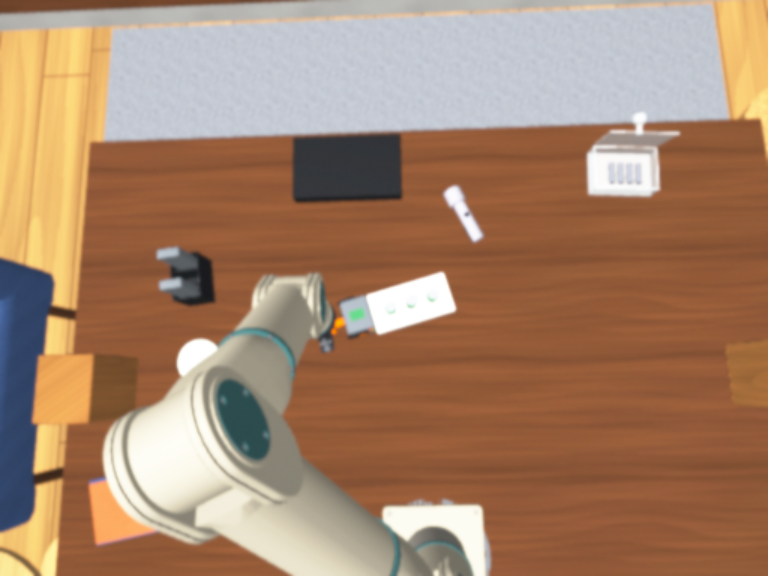

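All three cells stand in their wells, and the key is at its hard stop with a steady push of about 21 N. The bystanders look unmoved. Handing in.

```bash
python3 - <<'E'
from station import env, read_state
print(env.close_job()); s=read_state(); print(s["time"],s["tcp_pos"],s["wrist_force"])
E
```

```text
the job is handed in; nothing more can be done
None
the job is handed in; nothing more can be done
```

All three cells are standing in the tester's wells and released. I handed the job in at about 26.7 s with the closed fingertips holding the orange key down at its stop.

- **Cells:** I checked each well with the wrist camera after letting go. All three discs sat upright and centred, at about the height expected for a seated cell. The last scene picture still shows one cell in each well.
- **Key:** Pushing about 4 mm (commanded) past first contact with the stop moved the tool only about 1 mm, and the force rose from about 10 N to 36 N. I took that as the hard stop. I then eased off to about 21 N and held it there for 1.5 s, with the tool steady at z = 66.8 mm.
- **Remotes, coaster and torch:** In the last top view they look unmoved. This was by eye only; I did not measure their positions.
- **Disagreements and limits:**
    - With the arm partly hiding the key, the network placed the key pad about 35 mm off in the top and scene views, so I used the wrist camera instead.
    - The measured tool position drifted 1 to 2 mm during descents, which I corrected from the pictures.
    - The key angle cannot be read directly, so reaching the third click is inferred from the force and height.

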